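Clear down a chromatography bench: clip in the columns, rack the sample plates

ROBOT

A 6-joint arm with a two-finger parallel gripper is mounted at the origin on the work surface. World frame = base frame: x ahead of the robot, y to its left, z up, the work surface at z = 0. Lengths are in m, angles in rad, forces in N, time in s.
With the tool pointing down it reaches from about 0.425 to 1.125 m from the base axis. Payload 14.9 kg.
Tool frame: the origin (TCP) lies midway between the tips of the shut fingers; the grasp point (between the pads) lies 19 mm behind it; z points along the fingers, y is the line along which they close (so a half turn about z gives the same grasp; the last joint's range is limited). The gripper opens to 91 mm and grips with 3 to 60 N. Pads are 32 mm wide; open, the fingers measure 118 mm over their backs; the gripper's body (76 mm by 178 mm) begins 60 mm behind the grasp point.
Start: joints at [1.292, 0.379, 1.734, -0, 1.028, -0.033], TCP at [0.17, 0.679, 0.214] pointing down, gripper open.
Joint ranges: [-2.77, 2.77], [-0.74, 2.19], [0, 2.66], [-1.06, 4.2], [0.31, 2.87], [-3.08, 3.08]. Speed limits (rad/s): [1.89, 1.89, 2.39, 3.14, 3.14, 3.14].

INTERFACE

Orientations are given as a unit quaternion [x, y, z, w].
In Python, from plant import arm gives the robot as it stands. The module is installed in compiled form; this text tells all that it offers.
- The arm moves only by the shell command python3 -m handwheel 'ROWS' [FORCE]. ROWS is text: rows parted by semicolons, each of 7 numbers parted by spaces: the opening, from 0 (shut) to 1 (fully open), then the shift along the tool's x, y, z in cm, then the turn, a rotation vector about the tool's x, y, z in rad. In form: claw dx dy dz wx wy wz; .... A call has exactly 8 rows; each row shifts and turns the commanded pose from where the row before left it, along the tool's axes as they then stand; what a row does not reach is not made up. A row lasts 1/12 s, in which the tool goes at most 41.7 mm and 7.16 degrees, less where a joint would pass 70% of its speed; a pose out of reach is approached as far as the arm can. A call is refused whole if a number of a shift passes 4.17 or a number of a turn 0.125, either way. A call with a gripper value outside its range is refused whole. The fingers move at their own pace and stop on an object; FORCE is the grip in N (left out, the last holds). Time passes only in rows, so rows that do not move let the fingers close, or fill a call up. It gives the time, the measured TCP pose, the force, the opening and the grip force at its end, in the units of the state.
- arm.state(): the state, without advancing time (a new reading comes with each control period).
- arm.snapshot(name): name is "scene" or "top" or "wrist"; returns a dict with "frame" (384x512x3 uint8, red, green, blue), "K" (3x3 intrinsics, pixels), "dist" ([k1, k2, p1, p2, k3] as OpenCV has them; the pictures are not rectified), "pose" (4x4, takes a point from camera to world coordinates). Camera axes: x right, y down, z forward; pixel columns grow to the right and rows downward; lengths in m; the calibration is good to about 2 mm. A picture is of the moment at which its call begins. There is no depth.
- arm.finish_job(): hands the job in; it is judged then, once.
The state is a dict: "clock": time; "joint_pos": joint angles; "qvel": joint speeds; "tau": joint torques, N m; "position": TCP position; "tcp_rot": TCP orientation; "wrist_force": force on the tool from outside, world axes, zero at the start; "moment": the same for the moment, N m; "finger_gap": finger opening in m; "finger_force": force on a finger pad.
Only numpy, scipy, OpenCV 4.12 (cv2) and the standard library are available. Lean on these libraries where they do the work, as an engineer would, in place of code of your own. Each camera call takes 0.05 s, during which the arm holds its last target. There are 200 camera calls.

TASK

Clear the bench after the run: press every column that lies on the bench down into a clip of its own in the column holder until it sits fully home under both sprung jaws, and stand every sample plate from the sloping drip stand on edge in a slot of its own in the drying rack, fully down. Leave the bottle, the beaker and the vial block where they stand.

Things in the scene. Friction and masses are not known exactly. Their poses are not given: they have to be found in the camera images.
- column0_c (a point): centre of chromatography column 0: a straight steel tube 12 mm in diameter with a hexagonal brass-coloured nut (17 mm across flats, 15 mm long) at each end; 150 mm over all, 160 g. Its x axis runs along it; either end may lead. At the start it lies on the bench at the left, centre 8.5 mm up. None if absent
- column1_c (a point): centre of chromatography column 1: a straight steel tube 12 mm in diameter with a hexagonal brass-coloured nut (17 mm across flats, 15 mm long) at each end; 150 mm over all, 160 g. Its x axis runs along it; either end may lead. At the start it lies on the bench at the left, centre 8.5 mm up. None if absent
- column2_c (a point): centre of chromatography column 2: a straight steel tube 12 mm in diameter with a hexagonal brass-coloured nut (17 mm across flats, 15 mm long) at each end; 150 mm over all, 160 g. Its x axis runs along it; either end may lead. At the start it lies on the bench at the left, centre 8.5 mm up. None if absent
- plate0_c (a point): centre of sample plate 0: black plastic with blue wells, 10 mm thick (x), 75 mm wide (y), 100 mm tall (z, to its top edge), 100 g. At the start it leans on the drip stand, 40 degrees from upright, top edge out to the robot's right, the upper 45 mm of its back clear of the stand; pinch it there through its thickness, fingers along its plane. None if absent
- plate1_c (a point): centre of sample plate 1: black plastic with blue wells, 10 mm thick (x), 75 mm wide (y), 100 mm tall (z, to its top edge), 100 g. At the start it leans on the drip stand, 40 degrees from upright, top edge out to the robot's right, the upper 45 mm of its back clear of the stand; pinch it there through its thickness, fingers along its plane. None if absent
- plate2_c (a point): centre of sample plate 2: black plastic with blue wells, 10 mm thick (x), 75 mm wide (y), 100 mm tall (z, to its top edge), 100 g. At the start it leans on the drip stand, 40 degrees from upright, top edge out to the robot's right, the upper 45 mm of its back clear of the stand; pinch it there through its thickness, fingers along its plane. None if absent
- clip0 (a point): clip 0 of the column holder: where the centre of a seated column lies, 55 mm above the bench; x along the column, y across, z up. Two 12 mm thick forks at x = -48 and +48 mm take the bare tube, nuts outside; fingers fit between the forks. One clip holds one column
- clip1 (a point): clip 1 of the column holder: where the centre of a seated column lies, 55 mm above the bench; x along the column, y across, z up. Two 12 mm thick forks at x = -48 and +48 mm take the bare tube, nuts outside; fingers fit between the forks. One clip holds one column
- clip2 (a point): clip 2 of the column holder: where the centre of a seated column lies, 55 mm above the bench; x along the column, y across, z up. Two 12 mm thick forks at x = -48 and +48 mm take the bare tube, nuts outside; fingers fit between the forks. One clip holds one column
- holder: fixed column holder, origin under its middle: dark steel base 12 mm high, three parallel clips 60 mm apart along y, column axes along x. Each fork has a fixed blue prong on its -y side, flared at the top, 88 mm above the bench, and an orange sprung jaw on its +y side, hinged below the column
- jaw0a (a joint): orange sprung jaw of clip 0, fork at x = -48 mm (rad): 0 closed, grows as it is pushed outwards. Its round nose, 10 mm above the clip point, leaves a gap 3 mm too narrow for the tube. A tube pressed straight down meets it about 19 mm above the clip point, pushes it aside and slips under; some 6 to 15 N for both jaws together
- jaw0b (a joint): orange sprung jaw of clip 0, fork at x = +48 mm (rad): 0 closed, grows as it is pushed outwards. Its round nose, 10 mm above the clip point, leaves a gap 3 mm too narrow for the tube. A tube pressed straight down meets it about 19 mm above the clip point, pushes it aside and slips under; some 6 to 15 N for both jaws together
- jaw1a (a joint): orange sprung jaw of clip 1, fork at x = -48 mm (rad): 0 closed, grows as it is pushed outwards. Its round nose, 10 mm above the clip point, leaves a gap 3 mm too narrow for the tube. A tube pressed straight down meets it about 19 mm above the clip point, pushes it aside and slips under; some 6 to 15 N for both jaws together
- jaw1b (a joint): orange sprung jaw of clip 1, fork at x = +48 mm (rad): 0 closed, grows as it is pushed outwards. Its round nose, 10 mm above the clip point, leaves a gap 3 mm too narrow for the tube. A tube pressed straight down meets it about 19 mm above the clip point, pushes it aside and slips under; some 6 to 15 N for both jaws together
- jaw2a (a joint): orange sprung jaw of clip 2, fork at x = -48 mm (rad): 0 closed, grows as it is pushed outwards. Its round nose, 10 mm above the clip point, leaves a gap 3 mm too narrow for the tube. A tube pressed straight down meets it about 19 mm above the clip point, pushes it aside and slips under; some 6 to 15 N for both jaws together
- jaw2b (a joint): orange sprung jaw of clip 2, fork at x = +48 mm (rad): 0 closed, grows as it is pushed outwards. Its round nose, 10 mm above the clip point, leaves a gap 3 mm too narrow for the tube. A tube pressed straight down meets it about 19 mm above the clip point, pushes it aside and slips under; some 6 to 15 N for both jaws together
- slot0 (a point): slot 0 of the fixed white drying rack (three slots 56 mm apart): middle of the slot floor, 8 mm above the bench; x along the slot, y across it (normal of a racked plate), z up. 14 mm wide and 90 mm long between cheeks 28 mm high, then flared lips up to 40 mm above the floor, 27 mm apart at the mouth. One slot holds one plate
- slot1 (a point): slot 1 of the fixed white drying rack (three slots 56 mm apart): middle of the slot floor, 8 mm above the bench; x along the slot, y across it (normal of a racked plate), z up. 14 mm wide and 90 mm long between cheeks 28 mm high, then flared lips up to 40 mm above the floor, 27 mm apart at the mouth. One slot holds one plate
- slot2 (a point): slot 2 of the fixed white drying rack (three slots 56 mm apart): middle of the slot floor, 8 mm above the bench; x along the slot, y across it (normal of a racked plate), z up. 14 mm wide and 90 mm long between cheeks 28 mm high, then flared lips up to 40 mm above the floor, 27 mm apart at the mouth. One slot holds one plate
- stand: fixed steel drip stand, origin in the middle of its underside on the bench; x the way from the plates' top edges to their lower ones (about to the robot's left), z up. Plates lean side by side, centred at y = -85, 0 and +85 mm, on a sloping board 55 mm long; their lower edges lie in a trough 50 mm above the bench at x = 35 mm, their top edges are about 130 mm up, overhanging towards -x
- solvent: a brown glass solvent bottle, 68 mm wide and 140 mm tall, standing beyond the work; not part of the job, origin under its centre
- beaker: a glass beaker, 70 mm wide and 80 mm tall, standing beyond the work; not part of the job, origin under its centre
- vials: a black block of blue-capped vials, 110 x 90 mm and 51 mm tall, standing beyond the work; not part of the job, origin under its centre

How it is judged:
By the outcome, as a careful person would: the job done as asked, in the order asked, and still so for the second after the job is handed in, with the robot touching nothing.
Of column0, column1, column2, plate0, plate1, plate2 only 5 to 6 are there at a start; the rules pass over those that are not, and their reading is None.
At some moment in a run one of column0, column1, column2 may be knocked a few centimetres aside while the robot is not near it.
It also fails if it takes over 208 s, if anything falls off the work surface, if the arm or the gripper's body presses on something with over 40 N, if the wrist force passes 120 N, or if a joint passes its speed limit or range.

## Working session

There is one attempt and no reset: what is moved stays moved. The work goes in short steps, Python scripts to look and compute and a shell command to move; the robot and the scene stay as the last step left them, time stands still between calls to the robot, and variables do not carry over. Pictures are saved under pics/ and viewed, at most 14 in all, crops included, and the job is handed in when it is done.

```bash
mkdir -p pics
cat > h.py <<'E'
import numpy as np, cv2
from plant import arm
from scipy.spatial.transform import Rotation as R
def snap(name,fn=None):
    s=arm.snapshot(name)
    if fn: cv2.imwrite('pics/'+fn,cv2.cvtColor(s['frame'],cv2.COLOR_RGB2BGR))
    return s
def ray(s,uv):
    p=cv2.undistortPoints(np.array(uv,float).reshape(-1,1,2),np.array(s['K'],float),np.array(s['dist'],float)).reshape(-1,2)
    P=np.array(s['pose']); d=np.c_[p,np.ones(len(p))]@P[:3,:3].T
    return P[:3,3],d
def atz(s,uv,z):
    o,d=ray(s,uv); return o+d*((z-o[2])/d[:,2])[:,None]
def proj(s,X):
    P=np.linalg.inv(np.array(s['pose'])); 
    return cv2.projectPoints(np.array(X,float).reshape(-1,1,3),cv2.Rodrigues(P[:3,:3])[0],P[:3,3],np.array(s['K'],float),np.array(s['dist'],float))[0].reshape(-1,2)
E
python3 - <<'E'
from h import *
np.set_printoptions(precision=4,suppress=True)
print(arm.state())
a=snap('top','top0.png');b=snap('scene','scene0.png')
import pickle;pickle.dump((a,b),open('s0.pkl','wb'))
for s in (a,b): print(s['K'],s['dist'],s['pose'])
E
```

```text
{'clock': 0.0, 'joint_pos': array([ 1.2917,  0.3794,  1.7347,  0.    ,  1.0285, -0.0333]), 'qvel': array([-0.0003, -0.0003,  0.0012, -0.0004,  0.0027,  0.0015]), 'tau': array([  0.001 , -76.3753, -43.4363,   0.065 ,   0.0427,  -0.0001]), 'position': array([0.1702, 0.6786, 0.2133]), 'tcp_rot': array([ 0.1226,  0.9925, -0.0005, -0.0001]), 'wrist_force': array([-1.1274, -0.5059, -0.7044]), 'moment': array([-0.0041, -0.0156,  0.0107]), 'finger_force': 0.0, 'finger_gap': 0.09175741135071855}
[[436.7525   0.     253.3877]
 [  0.     436.7525 202.2121]
 [  0.       0.       1.    ]] [-0.0676  0.      0.      0.      0.    ] [[-0.016  -0.9978  0.0648  0.4921]
 [-0.9998  0.0169  0.0139 -0.0231]
 [-0.015  -0.0646 -0.9978  1.2117]
 [ 0.      0.      0.      1.    ]]
[[497.6261   0.     250.1893]
 [  0.     497.6261 187.834 ]
 [  0.       0.       1.    ]] [-0.1666  0.      0.      0.      0.    ] [[ 0.8381  0.4352 -0.3289  1.0977]
 [ 0.5455 -0.6768  0.4943 -0.8021]
 [-0.0075 -0.5937 -0.8047  1.3687]
 [ 0.      0.      0.      1.    ]]
```

View pics/top0.png

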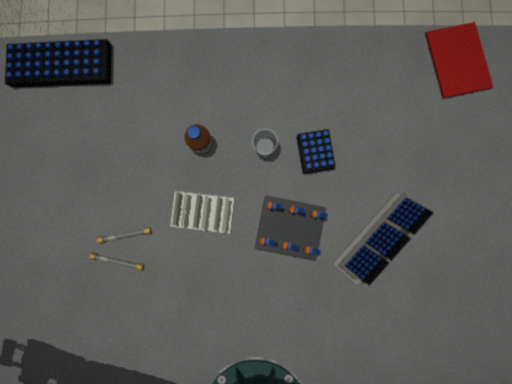

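View pics/scene0.png

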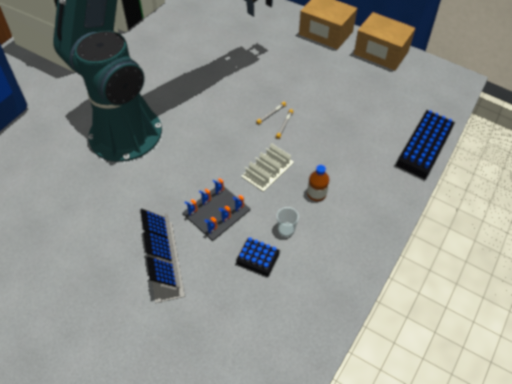

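Run:
```python
from h import *
import pickle
np.set_printoptions(precision=4,suppress=True)
a,b=pickle.load(open('s0.pkl','rb'))
f=cv2.cvtColor(a['frame'],cv2.COLOR_RGB2BGR)
c=lambda u0,u1,v0,v1,k:cv2.resize(f[v0:v1,u0:u1],None,fx=k,fy=k,interpolation=cv2.INTER_CUBIC)
L=c(165,335,185,265,4.7); Rr=c(325,440,185,290,4.7)
cv2.imwrite('pics/c1.png',L[:600,:800]); cv2.imwrite('pics/c2.png',Rr)
hsv=cv2.cvtColor(a['frame'],cv2.COLOR_RGB2HSV)
def blobs(s,lo,hi,box,mn=6):
    h=cv2.cvtColor(s['frame'],cv2.COLOR_RGB2HSV)
    m=cv2.inRange(h,lo,hi); mm=np.zeros_like(m); u0,u1,v0,v1=box; mm[v0:v1,u0:u1]=m[v0:v1,u0:u1]
    n,_,st,ce=cv2.connectedComponentsWithStats(mm); return [(ce[i],st[i,4],st[i,:4]) for i in range(1,n) if st[i,4]>=mn]
print('nuts')
for x in blobs(a,(12,100,90),(32,255,255),(80,165,215,280)): print(x, atz(a,[x[0]],.0085))
print('orange')
for x in blobs(a,(0,140,90),(15,255,255),(250,335,190,265)): print(x)
print('blue')
for x in blobs(a,(100,120,50),(130,255,255),(250,335,190,265)): print(x, atz(a,[x[0]],.088))
for x in blobs(b,(12,100,90),(32,255,255),(240,310,90,145)): print(x, atz(b,[x[0]],.0085))
```

```text
nuts
(array([146.697 , 230.2727]), np.int32(33), array([144, 227,   6,   7], dtype=int32)) [[0.4973 0.2907 0.0085]]
(array([ 99.4194, 239.5484]), np.int32(31), array([ 97, 237,   6,   6], dtype=int32)) [[0.4733 0.4243 0.0085]]
(array([ 92.1935, 255.6774]), np.int32(31), array([ 90, 253,   6,   7], dtype=int32)) [[0.4287 0.4448 0.0085]]
(array([138.7273, 266.5455]), np.int32(33), array([136, 264,   6,   6], dtype=int32)) [[0.3975 0.3133 0.0085]]
orange
(array([269.4815, 204.7778]), np.int32(27), array([267, 201,   5,   8], dtype=int32))
(array([291.5161, 208.9032]), np.int32(31), array([289, 206,   6,   7], dtype=int32))
(array([313.8333, 213.4   ]), np.int32(30), array([311, 210,   6,   8], dtype=int32))
(array([262.2857, 240.6071]), np.int32(28), array([260, 237,   5,   8], dtype=int32))
(array([284.4333, 244.9333]), np.int32(30), array([282, 242,   6,   7], dtype=int32))
(array([307.    , 249.2903]), np.int32(31), array([305, 246,   5,   8], dtype=int32))
blue
(array([276.9556, 206.1111]), np.int32(45), array([273, 204,   9,   6], dtype=int32)) [[ 0.554  -0.0679  0.088 ]]
(array([2
[... 292 characters left out ...]
type=int32)) [[ 0.4618 -0.0486  0.088 ]]
(array([292.5435, 246.6957]), np.int32(46), array([288, 244,  10,   6], dtype=int32)) [[ 0.4492 -0.1059  0.088 ]]
(array([315.075, 251.075]), np.int32(40), array([311, 249,   9,   6], dtype=int32)) [[ 0.437  -0.1633  0.088 ]]
(array([283.6, 103.4]), np.int32(15), array([282, 102,   4,   4], dtype=int32)) [[0.4279 0.4475 0.0085]]
(array([290.6667, 110.5   ]), np.int32(12), array([289, 109,   4,   4], dtype=int32)) [[0.4708 0.4285 0.0085]]
(array([258.75, 120.95]), np.int32(20), array([257, 119,   5,   5], dtype=int32)) [[0.3974 0.3146 0.0085]]
(array([278.0909, 135.0455]), np.int32(22), array([276, 133,   5,   5], dtype=int32)) [[0.4962 0.2923 0.0085]]
```

View pics/c1.png

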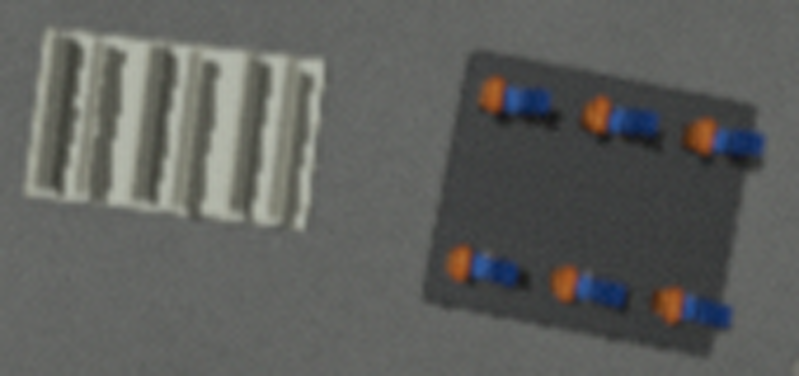

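View pics/c2.png

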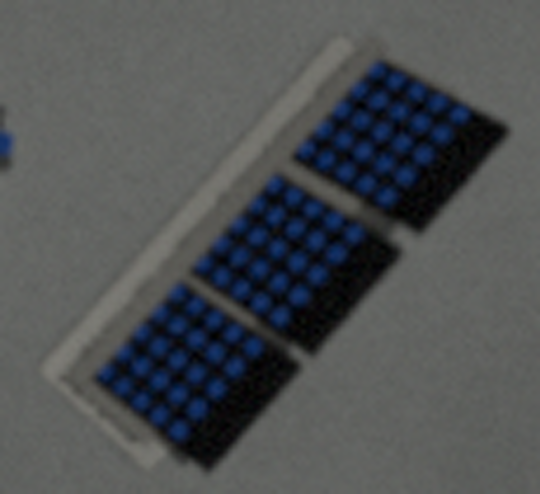

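```bash
cat >> h.py <<'E'
s40,c40=np.sin(np.radians(40)),np.cos(np.radians(40))
def yawof(M,ax): return np.degrees(np.arctan2(M[1,ax],M[0,ax]))
def go(pos,Rt=None,start=None):
    """print turn then shift in (turned) tool axes"""
    st=arm.state(); p=np.array(st['position']);R0=R.from_quat(st['tcp_rot'])
    Rt=R0 if Rt is None else Rt
    w=(R0.inv()*Rt).as_rotvec(); d=Rt.inv().apply(np.array(pos)-p)*100; d0=R0.inv().apply(np.array(pos)-p)*100
    print('turn',w.round(3),'n>=',np.ceil(np.abs(w).max()/.12),'| shift after turn cm',d.round(2),'| before turn',d0.round(2))
def down(yaw_y):
    """tool down, tool y at world yaw (deg)"""
    a=np.radians(yaw_y); y=np.array([np.cos(a),np.sin(a),0]); z=np.array([0,0,-1.]); x=np.cross(y,z)
    return R.from_matrix(np.c_[x,y,z])
E
python3 - <<'E'
from h import *
import pickle
from scipy.optimize import least_squares
np.set_printoptions(precision=4,suppress=True)
a,b=pickle.load(open('s0.pkl','rb'))
Y=[-85,0,85]
C=lambda L,o:np.array(L)/4.7+np.array(o)
top=C([(510,130),(418,232),(400,250),(312,353),(298,368),(210,470)],(325,185))
bot=C([(383,60),(293,158),(280,175),(192,275),(180,285),(93,383)],(325,185))
mod=[];
for y in Y:
    for s in (-37.5,37.5): mod.append((35-100*s40-5*c40,y+s,50+100*c40-5*s40))
for y in Y:
    for s in (-37.5,37.5): mod.append((35+5*c40,y+s,50+5*s40))
mod=np.array(mod)/1000; obs=np.r_[top,bot]
def W(q,m): c,s=np.cos(q[2]),np.sin(q[2]); return np.c_[q[0]+c*m[:,0]-s*m[:,1],q[1]+s*m[:,0]+c*m[:,1],m[:,2]]
r=least_squares(lambda q:(proj(a,W(q,mod))-obs).ravel(),[.5,-.35,.85],loss='soft_l1')
print('stand',r.x,np.degrees(r.x[2]));print(proj(a,W(r.x,mod))-obs)
# holder base corners
hb=atz(a,C([(470,50),(757,105),(712,355),(424,298)],(165,185)),.012); print(hb,hb.mean(0))
print([np.linalg.norm(hb[i]-hb[(i+1)%4]) for i in range(4)], yawof((hb[0]-hb[3])[:,None],0))
rb=C([(48,28),(325,60),(303,230),(25,195)],(165,185))
for z in (0.,.008,.048):
    q=atz(a,rb,z); print(z,q.mean(0),[np.linalg.norm(q[i]-q[(i+1)%4]) for i in range(4)],yawof((q[0]-q[3])[:,None],0))
w=snap('wrist'); st=arm.state()
T=np.eye(4);T[:3,:3]=R.from_quat(st['tcp_rot']).as_matrix();T[:3,3]=st['position']
print(np.linalg.inv(T)@w['pose'],w['K'])
go([.50,-.0,.32],down(80))
E
```

```text
stand [ 0.4595 -0.3536  0.8195] 46.95481857061827
[[ 0.9224  0.9554]
 [ 1.1972  1.5679]
 [ 2.4319  0.7276]
 [ 1.5439  1.323 ]
 [ 1.889   1.1435]
 [ 0.7349  2.0928]
 [-2.5847 -1.1682]
 [-1.7214 -1.1363]
 [-1.411  -1.9561]
 [-1.2238 -2.1717]
 [-1.1571 -1.4814]
 [-1.3952 -1.1382]]
[[ 0.5876 -0.0386  0.012 ]
 [ 0.5525 -0.2059  0.012 ]
 [ 0.4075 -0.1761  0.012 ]
 [ 0.4433 -0.0093  0.012 ]] [ 0.4977 -0.1075  0.012 ]
[np.float64(0.17093674274024814), np.float64(0.14800412540515512), np.float64(0.17057268130712958), np.float64(0.14726909657237305)] -11.478241934381902
0.0 [0.5452 0.1368 0.    ] [np.float64(0.16637731176357679), np.float64(0.10129674187733681), np.float64(0.16641441218959704), np.float64(0.1001272127236627)] -8.152912788845935
0.008 [0.5449 0.1358 0.008 ] [np.float64(0.16527885722976746), np.float64(0.1006279615959642), np.float64(0.16531571271174608), np.float64(0.09946615389533944)] -8.152912788845935
0.048 [0.5431 0.1305 0.048 ] [np.float64(0.1597865845607207), np.float64(0.09728406018910074), np.float64(0.1598222153224915), np.float64(0.09616085975372328)] -8.152912788845928
[[-0.0013 -0.9704 -0.2414  0.0675]
 [ 1.     -0.0013 -0.0004 -0.0005]
 [ 0.0001 -0.2414  0.9704 -0.1713]
 [ 0.      0.      0.      1.    ]] [[269.4045   0.     257.24  ]
 [  0.     269.4045 188.9026]
 [  0.       0.       1.    ]]
turn [-0.001 -0.    -0.071] n>= 1.0 | shift after turn cm [-44.26 -61.11 -10.65] | before turn [-48.5  -57.82 -10.61]
```

```bash
M='python3 -m handwheel'
$M '1 -2 -2.33 .2 0 0 0;1 -2 -2.33 .2 0 0 0;1 -2 -2.33 .2 0 0 0;1 -2 -2.33 .2 0 0 0;1 -2 -2.33 .2 0 0 0;1 -2 -2.33 .2 0 0 0;1 -2 -2.33 .2 0 0 0;1 -2 -2.33 .2 0 0 0'
$M '1 -2 -2.33 .2 0 0 0;1 -2 -2.33 .2 0 0 0;1 -2 -2.33 .2 0 0 0;1 -2 -2.33 .2 0 0 0;1 -2 -2.33 .2 0 0 0;1 -2 -2.33 .2 0 0 0;1 -2 -2.33 .2 0 0 0;1 -2 -2.33 .2 0 0 0'
$M '1 -2 -2.33 .2 0 0 0;1 -2 -2.33 .2 0 0 0;1 -2 -2.33 .2 0 0 0;1 -2 -2.33 .2 0 0 0;1 -2 -2.33 .2 0 0 0;1 -2 -2.33 .2 0 0 0;1 0 0 0 0 0 0;1 0 0 0 0 0 0'
python3 - <<'E'
from h import *
import pickle
w=snap('wrist','w1.png');pickle.dump(w,open('w1.pkl','wb'))
im=cv2.imread('pics/w1.png');cv2.imwrite('pics/w1b.png',cv2.resize(im,(800,600),interpolation=cv2.INTER_CUBIC))
E
```

```text
clock: 0.82
position: [0.2805, 0.4578, 0.1977]
tcp_rot: [0.122, 0.992, -0.0, -0.0]
wrist_force: [1.0, 0.3, 0.8]
finger_gap: 0.0916
finger_force: 0.0
clock: 1.48
position: [0.3903, 0.2381, 0.1819]
tcp_rot: [0.123, 0.992, 0.0, 0.0]
wrist_force: [-0.1, 1.3, 0.3]
finger_gap: 0.0914
finger_force: 0.0
clock: 2.15
position: [0.4726, 0.0737, 0.1698]
tcp_rot: [0.124, 0.992, -0.0, -0.0]
wrist_force: [0.4, -0.3, 0.6]
finger_gap: 0.0912
finger_force: 0.0
```

View pics/w1b.png

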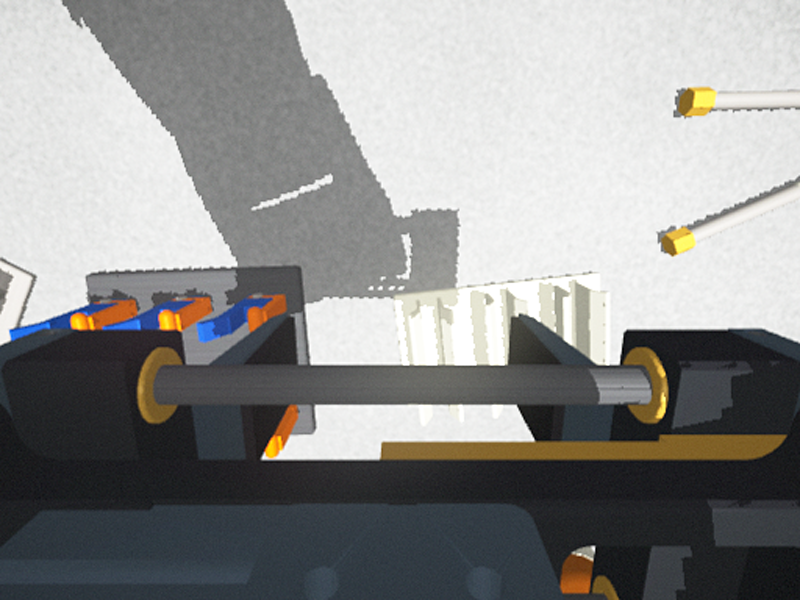

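```bash
M='python3 -m handwheel'
$M '1 -2.4 -.2 -.3 0 0 0;1 -2.4 -.2 -.3 0 0 0;1 -2.4 -.2 -.3 0 0 0;1 -2.4 -.2 -.3 0 0 0;1 -2.4 -.2 -.3 0 0 0;1 -2.4 -.2 -.3 0 0 0;1 0 0 0 0 0 0;1 0 0 0 0 0 0'
python3 - <<'E'
from h import *
import pickle
w=snap('wrist','w2.png');pickle.dump(w,open('w2.pkl','wb'))
im=cv2.imread('pics/w2.png');cv2.imwrite('pics/w2b.png',cv2.resize(im[:280],(800,int(280*800/512)),interpolation=cv2.INTER_CUBIC))
E
```

```text
clock: 2.87
position: [0.6093, 0.029, 0.1878]
tcp_rot: [0.122, 0.992, 0.0, -0.0]
wrist_force: [-0.4, -0.1, -1.3]
finger_gap: 0.0914
finger_force: 0.0
```

View pics/w2b.png

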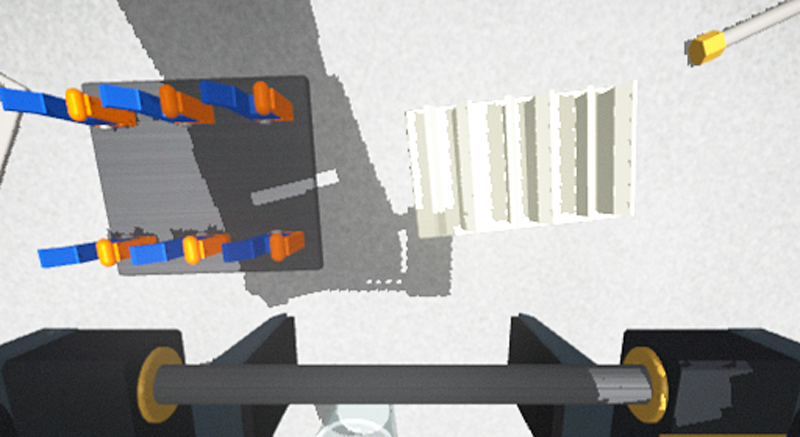

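```bash
cat > ov.py <<'E'
from h import *
import pickle,sys
w=pickle.load(open('w2.pkl','rb'))
k=800/512
rc=np.array([(406,112),(635,80),(632,215),(418,238)])/k
hc=np.array([(82,83),(306,75),(322,268),(119,275)])/k
for z in (0,.008): 
    q=atz(w,rc,z);print('rack',z,q.mean(0),[np.linalg.norm(q[i]-q[(i+1)%4]).round(4) for i in range(4)],yawof((q[2]-q[1])[:,None],0),yawof((q[3]-q[0])[:,None],0),yawof((q[1]-q[0])[:,None],0))
q=atz(w,hc,.012);print('hold',q.mean(0),[np.linalg.norm(q[i]-q[(i+1)%4]).round(4) for i in range(4)],yawof((q[2]-q[1])[:,None],0),yawof((q[1]-q[0])[:,None],0))
q=None
def W(p,yaw,m):
    m=np.array(m);c,s=np.cos(np.radians(yaw)),np.sin(np.radians(yaw));return np.c_[p[0]+c*m[:,0]-s*m[:,1],p[1]+s*m[:,0]+c*m[:,1],m[:,2]]
def draw(rk,hd,fn,K=3.2):
    im=cv2.cvtColor(w['frame'],cv2.COLOR_RGB2BGR)
    im=cv2.resize(im[40:190,0:420],None,fx=K/1.7,fy=K/1.7,interpolation=cv2.INTER_CUBIC);K=K/1.7
    def line(P,col):
        u=((proj(w,P)+.5-[0,40])*K-.5); cv2.line(im,tuple(int(v) for v in u[0]),tuple(int(v) for v in u[1]),col,1,cv2.LINE_AA)
    for j in (-1,0,1):
        for s in (-1,1):
            line(W(rk[:2],rk[2],[(-.045,.056*j+.0135*s,.048),(.045,.056*j+.0135*s,.048)]),(0,0,255))
            line(W(rk[:2],rk[2],[(-.045,.056*j+.007*s,.008),(.045,.056*j+.007*s,.008)]),(0,160,0))
        for x in (-.048,.048):
            line(W(hd[:2],hd[2],[(x,.06*j-.006,.055),(x,.06*j-.006,.067)]),(0,255,0))
            line(W(hd[:2],hd[2],[(x,.06*j+.003,.065),(x,.06*j-.006,.065)]),(255,0,255))
            line(W(hd[:2],hd[2],[(x-.006,.06*j-.006,.067),(x+.006,.06*j-.006,.067)]),(0,255,255))
    cv2.imwrite(fn,im)
E
python3 - <<'E'
from ov import *
z=.0
q=atz(w,rc,z).mean(0); h=atz(w,hc,.012).mean(0)
draw((q[0],q[1],-8.15),(h[0],h[1],-11.6),'pics/o1.png')
E
```

```text
rack 0 [0.54693721 0.14513349 0.        ] [np.float64(0.1801), np.float64(0.1042), np.float64(0.1805), np.float64(0.1002)] -7.878570081968114 -8.136550782063805 83.28527970135191
rack 0.008 [0.54686458 0.14290129 0.008     ] [np.float64(0.1761), np.float64(0.1019), np.float64(0.1765), np.float64(0.0979)] -7.8785700819680855 -8.1365507820638 83.28527970135193
hold [ 0.49836579 -0.10298024  0.012     ] [np.float64(0.1695), np.float64(0.1473), np.float64(0.1708), np.float64(0.1477)] -12.059584348320982 77.754138466026
```

View pics/o1.png

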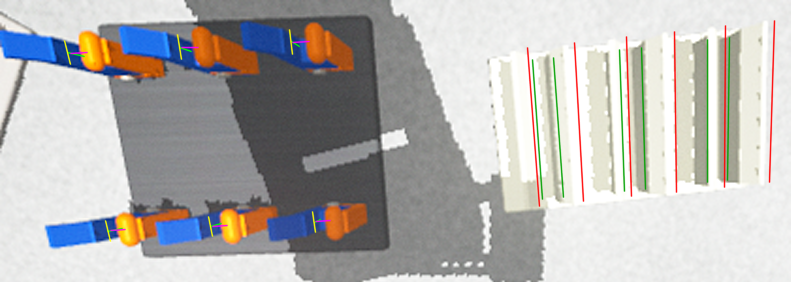

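Run:
```python
from ov import *
print('nut',atz(w,[(706/k,47/k)],.0085))
draw((.545,.131,-8.0),(.498,-.1055,-11.8),'pics/o2.png')
```

```text
rack 0 [0.54693721 0.14513349 0.        ] [np.float64(0.1801), np.float64(0.1042), np.float64(0.1805), np.float64(0.1002)] -7.878570081968114 -8.136550782063805 83.28527970135191
rack 0.008 [0.54686458 0.14290129 0.008     ] [np.float64(0.1761), np.float64(0.1019), np.float64(0.1765), np.float64(0.0979)] -7.8785700819680855 -8.1365507820638 83.28527970135193
hold [ 0.49836579 -0.10298024  0.012     ] [np.float64(0.1695), np.float64(0.1473), np.float64(0.1708), np.float64(0.1477)] -12.059584348320982 77.754138466026
nut [[0.49806874 0.29111931 0.0085    ]]
```

View pics/o2.png

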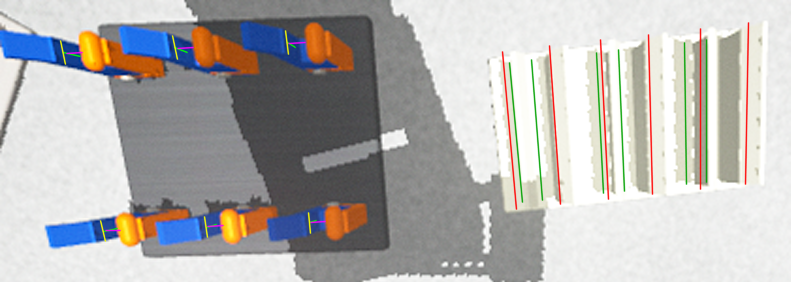

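```bash
M='python3 -m handwheel'
$M '.5 0 0 0 0 0 .115;.5 0 0 0 0 0 .115;.5 0 0 0 0 0 .115;.5 0 0 0 0 0 .115;.5 0 0 0 0 0 .115;.5 0 0 0 0 0 .115;.5 0 0 0 0 0 .115;.5 0 0 0 0 0 .115' 60
$M '.5 0 0 0 0 0 .115;.5 0 0 0 0 0 .113;.5 0 0 0 0 0 0;.5 0 0 0 0 0 0;.5 0 0 0 0 0 0;.5 0 0 0 0 0 0;.5 0 0 0 0 0 0;.5 0 0 0 0 0 0' | tail -5
cat > cols.py <<'E'
from h import *
def cols():
    a=snap('top'); h=cv2.cvtColor(a['frame'],cv2.COLOR_RGB2HSV); m=cv2.inRange(h,(12,100,90),(32,255,255)); m[:,175:]=0;m[:150]=0;m[330:]=0
    n,_,st,ce=cv2.connectedComponentsWithStats(m); c=[ce[i] for i in range(1,n) if st[i,4]>=10]
    p=atz(a,c,.0085); 
    for i in range(len(p)):
        for j in range(i):
            d=p[i]-p[j]; L=np.linalg.norm(d)
            if .127<L<.143: print('col',((p[i]+p[j])/2).round(4),'L',L.round(4),'dir',np.degrees(np.arctan2(d[1],d[0])).round(1)%180)
E
python3 - <<'E'
from cols import *
cols()
go([.485,.3575,.1],down(10.2))
E
```

```text
clock: 3.58
position: [0.6077, 0.0291, 0.1877]
tcp_rot: [0.552, 0.834, -0.0, -0.0]
wrist_force: [0.2, -1.0, 0.5]
finger_gap: 0.0459
finger_force: 0.0
position: [0.609, 0.0281, 0.1879]
tcp_rot: [0.641, 0.767, -0.0, -0.0]
wrist_force: [0.2, -0.7, -0.6]
finger_gap: 0.046
finger_force: 0.0
col [0.4851 0.3569 0.0085] L 0.1359 dir 100.1
col [0.4354 0.3682 0.0085] L 0.1345 dir 55.8
col [0.4132 0.3785 0.0085] L 0.1356 dir 76.7
turn [-0.  0. -0.] n>= 1.0 | shift after turn cm [34.62 -6.38  8.79] | before turn [34.62 -6.39  8.79]
```

```bash
M='python3 -m handwheel'
$M '.5 2.9 -.53 .5 0 0 0;.5 2.9 -.53 .5 0 0 0;.5 2.9 -.53 .5 0 0 0;.5 2.9 -.53 .5 0 0 0;.5 2.9 -.53 .5 0 0 0;.5 2.9 -.53 .5 0 0 0;.5 2.9 -.53 1 0 0 0;.5 2.9 -.53 1 0 0 0' |tail -5
$M '.5 2.9 -.53 1 0 0 0;.5 2.9 -.53 1 0 0 0;.5 2.9 -.54 1 0 0 0;.5 2.72 -.55 .8 0 0 0;.5 0 0 0 0 0 0;.5 0 0 0 0 0 0;.5 0 0 0 0 0 0;.5 0 0 0 0 0 0' |tail -5
python3 - <<'E'
from h import *
go([.4851,.3569,.004],down(10.1))
E
```

```text
position: [0.5262, 0.2503, 0.1379]
tcp_rot: [0.642, 0.767, 0.0, 0.0]
wrist_force: [0.1, -0.7, 0.4]
finger_gap: 0.0455
finger_force: 0.0
position: [0.4858, 0.357, 0.1003]
tcp_rot: [0.642, 0.767, 0.0, 0.0]
wrist_force: [-0.1, -0.6, 0.1]
finger_gap: 0.0459
finger_force: 0.0
turn [ 0. -0.  0.] n>= 1.0 | shift after turn cm [ 0.   -0.07  9.63] | before turn [ 0.   -0.07  9.63]
```

```bash
M='python3 -m handwheel'
$M '.5 0 -.07 2 0 0 0;.5 0 0 2 0 0 0;.5 0 0 2 0 0 0;.5 0 0 1.5 0 0 0;.5 0 0 1.2 0 0 0;.5 0 0 .6 0 0 0;.5 0 0 .3 0 0 0;.5 0 0 0 0 0 0' |tail -5
$M '0 0 0 0 0 0 0;0 0 0 0 0 0 0;0 0 0 0 0 0 0;0 0 0 0 0 0 0;0 0 0 0 0 0 0;0 0 0 0 0 0 0;0 0 0 0 0 0 0;0 0 0 -.5 0 0 0' 60
$M '0 0 0 -1.5 0 0 0;0 0 0 -2 0 0 0;0 0 0 -2 0 0 0;0 0 0 -2 0 0 0;0 0 0 -2 0 0 0;0 0 0 -2 0 0 0;0 0 0 -2 0 0 0;0 0 0 -2 0 0 0'
python3 - <<'E'
from h import *
go([.498,-.105,.16],down(78.2))
E
```

```text
position: [0.4848, 0.3572, 0.0039]
tcp_rot: [0.642, 0.767, -0.0, -0.0]
wrist_force: [0.4, -0.1, 0.8]
finger_gap: 0.0455
finger_force: 0.0
clock: 6.97
position: [0.4841, 0.3571, 0.0084]
tcp_rot: [0.642, 0.767, -0.001, -0.0]
wrist_force: [-0.9, -0.4, -2.0]
finger_gap: 0.0111
finger_force: 60.0
clock: 7.63
position: [0.4842, 0.3572, 0.165]
tcp_rot: [0.642, 0.767, -0.0, -0.0]
wrist_force: [-0.2, -0.4, -2.3]
finger_gap: 0.0109
finger_force: 60.0
turn [-0.    -0.    -1.188] n>= 10.0 | shift after turn cm [-10.8  -44.96   0.5 ] | before turn [-45.74  -6.78   0.51]
```

```bash
M='python3 -m handwheel'
$M '0 0 0 0 0 0 -.119;0 0 0 0 0 0 -.119;0 0 0 0 0 0 -.119;0 0 0 0 0 0 -.119;0 0 0 0 0 0 -.119;0 0 0 0 0 0 -.119;0 0 0 0 0 0 -.119;0 0 0 0 0 0 -.119' |tail -5
$M '0 0 0 0 0 0 -.119;0 0 0 0 0 0 -.117;0 0 0 0 0 0 0;0 0 -2 0 0 0 0;0 -.8 -3 0 0 0 0;0 -.8 -3 0 0 0 0;0 -.8 -3 0 0 0 0;0 -.8 -3 0 0 0 0' |tail -5
python3 - <<'E'
from h import *
go([.5103,-.0463,.125],down(78.2))
E
```

```text
position: [0.4843, 0.3573, 0.164]
tcp_rot: [0.216, 0.976, -0.0, -0.0]
wrist_force: [0.1, 0.7, -1.6]
finger_gap: 0.0107
finger_force: 60.0
position: [0.4869, 0.2126, 0.164]
tcp_rot: [0.105, 0.994, -0.0, -0.0]
wrist_force: [-0.1, 0.6, -1.5]
finger_gap: 0.0104
finger_force: 60.0
turn [-0.    -0.    -0.004] n>= 1.0 | shift after turn cm [ -7.58 -24.86   3.9 ] | before turn [ -7.68 -24.83   3.9 ]
```

```bash
M='python3 -m handwheel'
$M '0 -.95 -3 0 0 0 -.004;0 -.95 -3 0 0 0 0;0 -.95 -3 0 0 0 0;0 -.95 -3 0 0 0 0;0 -.95 -3 .5 0 0 0;0 -.95 -3 .5 0 0 0;0 -.95 -3 .5 0 0 0;0 -.95 -3 .5 0 0 0' |tail -5
$M '0 0 -.85 .5 0 0 0;0 0 0 .5 0 0 0;0 0 0 .5 0 0 0;0 0 0 .4 0 0 0;0 0 0 0 0 0 0;0 0 0 0 0 0 0;0 0 0 0 0 0 0;0 0 0 0 0 0 0' |tail -5
python3 - <<'E'
from h import *
import pickle
np.set_printoptions(precision=4,suppress=True)
w=snap('wrist','w3.png');pickle.dump(w,open('w3.pkl','wb'))
im=cv2.imread('pics/w3.png');cv2.imwrite('pics/w3b.png',cv2.resize(im,(800,600),interpolation=cv2.INTER_CUBIC))
a=snap('top'); f=cv2.cvtColor(a['frame'],cv2.COLOR_RGB2BGR)
# tube in gripper: nut blobs in top view near holder at z ~.13
h=cv2.cvtColor(a['frame'],cv2.COLOR_RGB2HSV); m=cv2.inRange(h,(16,100,90),(32,255,255)); m[:,:225]=0;m[:,340:]=0;m[:190]=0;m[275:]=0
n,_,st,ce=cv2.connectedComponentsWithStats(m)
for i in range(1,n):
    if st[i,4]>5: print(ce[i],st[i,4],atz(a,[ce[i]],.13))
print(arm.state()['position'])
go([.5103,-.0463,.125],down(78.2))
E
```

```text
position: [0.5133, -0.0381, 0.144]
tcp_rot: [0.103, 0.995, 0.0, 0.0]
wrist_force: [0.4, 1.3, -1.1]
finger_gap: 0.0109
finger_force: 60.0
position: [0.512, -0.0444, 0.1252]
tcp_rot: [0.1, 0.995, -0.0, 0.0]
wrist_force: [0.6, 0.0, -0.3]
finger_gap: 0.0104
finger_force: 60.0
[274.0571 194.8571] 35 [[ 0.5797 -0.0596  0.13  ]]
[ 0.512  -0.0446  0.1252]
turn [0.    0.    0.004] n>= 1.0 | shift after turn cm [ 0.13 -0.2   0.02] | before turn [ 0.13 -0.2   0.02]
```

View pics/w3b.png

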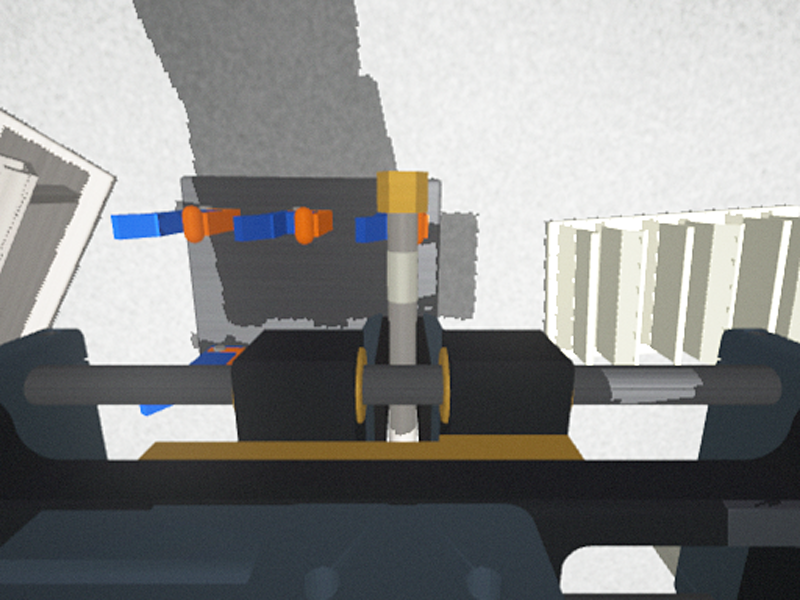

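Run:
```python
from h import *
import pickle
w=pickle.load(open('w3.pkl','rb'));k=800/512
# nose left edge clip0, clip1; tube edges left/right at row 235 ; base corners near
def hold(p,yaw=-11.8,o=(.498,-.105)):
    c,s=np.cos(np.radians(yaw)),np.sin(np.radians(yaw)); d=p[:,:2]-np.array(o); return np.c_[c*d[:,0]+s*d[:,1],-s*d[:,0]+c*d[:,1]]*1000
print('noses',hold(atz(w,np.array([(183,224),(294,226)])/k,.065)))
print('prong left ends',hold(atz(w,np.array([(112,228),(235,230),(357,230)])/k,.088)))
print('tube',hold(atz(w,np.array([(387,235),(416,235),(387.5,305),(415.5,305)])/k,.13)))
print('nut',hold(atz(w,np.array([(377,172),(428,172),(377,205),(428,205)])/k,.13)))
print('base',hold(atz(w,np.array([(182,178),(440,178)])/k,.012)))
```

```text
noses [[-48.09493491 -57.55104301]
 [-47.22391166   2.74803373]]
prong left ends [[-47.84101916 -80.8144219 ]
 [-47.07320993 -20.53295812]
 [-47.27700856  39.43023307]]
tube [[-49.19501708  55.62910455]
 [-49.23355541  67.04538322]
 [-20.62950807  55.68568152]
 [-20.66811656  67.16774894]]
nut [[-73.00438845  51.95326177]
 [-73.07001234  71.33201136]
 [-60.73636229  51.81895636]
 [-60.80309356  71.55726455]]
base [[-73.56603292 -81.81435739]
 [-74.14054199  86.22801374]]
```

```bash
M='python3 -m handwheel'
$M '0 .13 -.16 0 0 0 .004;0 0 0 1 0 0 0;0 0 0 1 0 0 0;0 0 0 1 0 0 0;0 0 0 1 0 0 0;0 0 0 .8 0 0 0;0 0 0 0 0 0 0;0 0 0 0 0 0 0' 
$M '0 0 0 .3 0 0 0;0 0 0 .3 0 0 0;0 0 0 .3 0 0 0;0 0 0 .3 0 0 0;0 0 0 .3 0 0 0;0 0 0 .3 0 0 0;0 0 0 .3 0 0 0;0 0 0 .2 0 0 0' 
$M '0 0 0 .3 0 0 0;0 0 0 .1 0 0 0;0 0 0 .0 0 0 0;0 0 0 0 0 0 0;0 0 0 0 0 0 0;0 0 0 0 0 0 0;0 0 0 0 0 0 0;0 0 0 0 0 0 0'
```

```text
clock: 11.07
position: [0.5098, -0.0461, 0.0762]
tcp_rot: [0.103, 0.995, 0.0, -0.001]
wrist_force: [0.2, -1.0, -1.4]
finger_gap: 0.0109
finger_force: 60.0
clock: 11.73
position: [0.5114, -0.0464, 0.0545]
tcp_rot: [0.103, 0.995, -0.0, 0.001]
wrist_force: [0.9, -0.8, 5.8]
finger_gap: 0.0103
finger_force: 60.0
clock: 12.4
position: [0.5109, -0.0461, 0.0505]
tcp_rot: [0.103, 0.995, 0.0, 0.001]
wrist_force: [-0.3, 1.7, 9.8]
finger_gap: 0.0105
finger_force: 60.0
```

```bash
M='python3 -m handwheel'
$M '0 0 0 .1 0 0 0;0 0 0 .1 0 0 0;0 0 0 0 0 0 0;0 0 0 0 0 0 0;0 0 0 0 0 0 0;0 0 0 0 0 0 0;0 0 0 0 0 0 0;0 0 0 0 0 0 0' |tail -5
$M '0 0 0 .1 0 0 0;0 0 0 .1 0 0 0;0 0 0 0 0 0 0;0 0 0 0 0 0 0;0 0 0 0 0 0 0;0 0 0 0 0 0 0;0 0 0 0 0 0 0;0 0 0 0 0 0 0' |tail -5
python3 - <<'E'
from h import *
w=snap('wrist','w4.png')
im=cv2.imread('pics/w4.png');cv2.imwrite('pics/w4b.png',cv2.resize(im[:240],(800,375),interpolation=cv2.INTER_CUBIC))
E
```

```text
position: [0.5111, -0.0462, 0.0501]
tcp_rot: [0.103, 0.995, 0.0, 0.0]
wrist_force: [-14.8, 3.7, 50.8]
finger_gap: 0.0107
finger_force: 60.0
position: [0.5116, -0.0462, 0.0494]
tcp_rot: [0.103, 0.995, 0.0, 0.001]
wrist_force: [-22.8, 5.6, 79.1]
finger_gap: 0.0107
finger_force: 60.0
```

View pics/w4b.png

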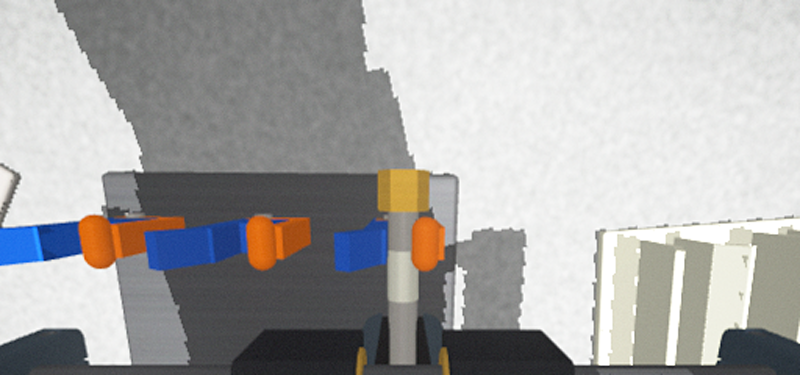

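```bash
M='python3 -m handwheel'
$M '0 0 0 -.3 0 0 0;.3 0 0 0 0 0 0;.3 0 0 0 0 0 0;.3 0 0 0 0 0 0;.3 0 0 0 0 0 0;.3 0 0 0 0 0 0;.3 0 0 0 0 0 0;.3 0 0 0 0 0 0' |tail -5
$M '.3 0 0 -1 0 0 0;.3 0 0 -1.5 0 0 0;.3 0 0 -1.5 0 0 0;.3 0 0 -2 0 0 0;.3 0 0 -2 0 0 0;.3 0 0 -2 0 0 0;.3 0 0 -1 0 0 0;.3 0 0 0 0 0 0' |tail -5
python3 - <<'E'
from cols import *
cols()
import pickle
w=snap('wrist');pickle.dump(w,open('w5.pkl','wb')); cv2.imwrite('pics/w5.png',cv2.cvtColor(w['frame'],cv2.COLOR_RGB2BGR))
h=cv2.cvtColor(w['frame'],cv2.COLOR_RGB2HSV); 
m=cv2.inRange(h,(16,120,90),(32,255,255)); m[200:]=0
n,_,st,ce=cv2.connectedComponentsWithStats(m)
for i in range(1,n):
    if st[i,4]>30: print(ce[i],st[i],atz(w,[ce[i]],.0635))
go([.4132,.3785,.12],down(-13.3))
E
```

```text
position: [0.5101, -0.0461, 0.0488]
tcp_rot: [0.103, 0.995, 0.0, -0.0]
wrist_force: [0.2, -0.1, -0.6]
finger_gap: 0.0275
finger_force: 0.0
position: [0.5115, -0.0463, 0.1614]
tcp_rot: [0.103, 0.995, -0.0, 0.002]
wrist_force: [-0.1, -0.7, 0.2]
finger_gap: 0.0274
finger_force: 0.0
col [0.4131 0.3785 0.0085] L 0.1354 dir 76.8
[255.02564103 122.25641026] [249 115  14  15 195] [[ 0.44462961 -0.03502739  0.0635    ]]
[265.38095238 121.79365079] [263 115   5  15  63] [[ 0.44625792 -0.02517179  0.0635    ]]
[270.10169492 138.71186441] [265 134   9  13  59] [[ 0.46294645 -0.02383866  0.0635    ]]
turn [0.    0.    1.597] n>= 14.0 | shift after turn cm [ 39.09 -19.2    3.88] | before turn [18.16 39.59  3.87]
```

```bash
M='python3 -m handwheel'
$M '.5 0 0 0 0 0 .114;.5 0 0 0 0 0 .114;.5 0 0 0 0 0 .114;.5 0 0 0 0 0 .114;.5 0 0 0 0 0 .114;.5 0 0 0 0 0 .114;.5 0 0 0 0 0 .114;.5 0 0 0 0 0 .114' |tail -5
$M '.5 0 0 0 0 0 .114;.5 0 0 0 0 0 .114;.5 0 0 0 0 0 .114;.5 0 0 0 0 0 .114;.5 0 0 0 0 0 .114;.5 0 0 0 0 0 .114;.5 2.79 -1.37 0 0 0 0;.5 2.79 -1.37 0 0 0 0' |tail -5
$M '.5 2.79 -1.37 .3 0 0 0;.5 2.79 -1.37 .3 0 0 0;.5 2.79 -1.37 .3 0 0 0;.5 2.79 -1.37 .3 0 0 0;.5 2.79 -1.37 .3 0 0 0;.5 2.79 -1.37 .3 0 0 0;.5 2.79 -1.37 .3 0 0 0;.5 2.79 -1.37 .3 0 0 0' |tail -5
$M '.5 2.79 -1.37 .3 0 0 0;.5 2.79 -1.37 .3 0 0 0;.5 2.79 -1.37 .3 0 0 0;.5 2.79 -1.37 .3 0 0 0;.5 0 0 0 0 0 0;.5 0 0 0 0 0 0;.5 0 0 0 0 0 0;.5 0 0 0 0 0 0' |tail -5
python3 - <<'E'
from cols import *
cols()
go([.4131,.3785,.004],down(-13.2)); print(arm.state()['joint_pos'])
E
```

```text
position: [0.5094, -0.046, 0.1574]
tcp_rot: [0.533, 0.846, -0.001, -0.001]
wrist_force: [0.6, 0.6, 0.1]
finger_gap: 0.0462
finger_force: 0.0
position: [0.4955, 0.0144, 0.1575]
tcp_rot: [0.785, 0.62, -0.001, -0.001]
wrist_force: [-0.1, -1.0, -0.5]
finger_gap: 0.0455
finger_force: 0.0
position: [0.4394, 0.2579, 0.1334]
tcp_rot: [0.784, 0.621, -0.001, -0.0]
wrist_force: [0.5, 0.6, 0.6]
finger_gap: 0.0457
finger_force: 0.0
position: [0.4128, 0.3769, 0.1222]
tcp_rot: [0.784, 0.621, -0.001, 0.0]
wrist_force: [-0.3, 0.3, 0.1]
finger_gap: 0.0455
finger_force: 0.0Traceback (most recent call last):
  File "<stdin>", line 2, in <module>
  File "cols.py", line 5, in cols
    p=atz(a,c,.0085);
  File "h.py", line 13, in atz
    o,d=ray(s,uv); return o+d*((z-o[2])/d[:,2])[:,None]
        ~~~^^^^^^
  File "h.py", line 9, in ray
    p=cv2.undistortPoints(np.array(uv,float).reshape(-1,1,2),np.array(s['K'],float),np.array(s['dist'],float)).reshape(-1,2)
      ~~~~~~~~~~~~~~~~~~~^^^^^^^^^^^^^^^^^^^^^^^^^^^^^^^^^^^^^^^^^^^^^^^^^^^^^^^^^^^^^^^^^^^^^^^^^^^^^^^^^^^^^
cv2.error: OpenCV(4.12.0) /io/opencv/modules/calib3d/src/undistort.dispatch.cpp:347: error: (-215:Assertion failed) CV_IS_MAT(_src) && CV_IS_MAT(_dst) && (_src->rows == 1 || _src->cols == 1) && (_dst->rows == 1 || _dst->cols == 1) && _src->cols + _src->rows - 1 == _dst->rows + _dst->cols - 1 && (CV_MAT_TYPE(_src->type) == CV_32FC2 || CV_MAT_TYPE(_src->type) == CV_64FC2) && (CV_MAT_TYPE(_dst->type) == CV_32FC2 || CV_MAT_TYPE(_dst->type) == CV_64FC2) in function 'cvUndistortPointsInternal'
```

Run:
```python
from h import *
np.set_printoptions(precision=4,suppress=True)
w=snap('wrist')
h=cv2.cvtColor(w['frame'],cv2.COLOR_RGB2HSV); m=cv2.inRange(h,(14,100,90),(34,255,255)); m[215:]=0
n,_,st,ce=cv2.connectedComponentsWithStats(m)
for i in range(1,n):
    if st[i,4]>30: print(ce[i],st[i],atz(w,[ce[i]],.0085))
print('expected end', [.4131-.0675*np.cos(np.radians(76.8)),.3785-.0675*np.sin(np.radians(76.8))])
go([.4131,.3785,.004],down(-13.2)); print(arm.state()['joint_pos'])
```

```text
[257.0369 119.893 ] [248 112  19  16 271] [[0.4287 0.4442 0.0085]]
expected end [np.float64(0.39768631626753076), np.float64(0.3127834240560617)]
turn [-0.     0.    -0.002] n>= 1.0 | shift after turn cm [ 0.14 -0.04 11.87] | before turn [ 0.15 -0.03 11.87]
[ 0.6981  0.2922  2.0584 -0.0001  0.7915  0.9302]
```

```bash
M='python3 -m handwheel'
$M '.5 .14 0 2 0 0 0;.5 0 0 2.5 0 0 0;.5 0 0 2.5 0 0 0;.5 0 0 2 0 0 0;.5 0 0 1.5 0 0 0;.5 0 0 .9 0 0 0;.5 0 0 .4 0 0 0;.5 0 0 .05 0 0 0' |tail -5
$M '0 0 0 0 0 0 0;0 0 0 0 0 0 0;0 0 0 0 0 0 0;0 0 0 0 0 0 0;0 0 0 0 0 0 0;0 0 0 0 0 0 0;0 0 0 0 0 0 0;0 0 0 -.5 0 0 0' 60 |tail -5
$M '0 0 0 -1.5 0 0 0;0 0 0 -2 0 0 0;0 0 0 -2 0 0 0;0 0 0 -2 0 0 0;0 0 0 -2 0 0 0;0 0 0 -2 0 0 0;0 0 0 -2 0 0 0;0 0 0 -2 0 0 0' |tail -5
python3 - <<'E'
from h import *
go([.4857+.0015,-.1637,.125],down(78.2))
E
```

```text
position: [0.4133, 0.3789, 0.0041]
tcp_rot: [0.784, 0.621, -0.0, 0.0]
wrist_force: [1.3, 0.3, 0.1]
finger_gap: 0.0458
finger_force: 0.0
position: [0.4129, 0.379, 0.009]
tcp_rot: [0.784, 0.621, -0.001, 0.0]
wrist_force: [-0.4, -1.5, -1.2]
finger_gap: 0.0106
finger_force: 60.0
position: [0.4129, 0.3791, 0.1655]
tcp_rot: [0.784, 0.621, -0.0, -0.0]
wrist_force: [0.3, -0.3, -1.5]
finger_gap: 0.0105
finger_force: 60.0
turn [-0.    -0.    -1.596] n>= 14.0 | shift after turn cm [-18.37 -51.62   4.05] | before turn [-51.14  19.66   4.06]
```

```bash
M='python3 -m handwheel'
$M '0 0 0 0 0 0 -.114;0 0 0 0 0 0 -.114;0 0 0 0 0 0 -.114;0 0 0 0 0 0 -.114;0 0 0 0 0 0 -.114;0 0 0 0 0 0 -.114;0 0 0 0 0 0 -.114;0 0 0 0 0 0 -.114' |tail -5
$M '0 0 0 0 0 0 -.114;0 0 0 0 0 0 -.114;0 0 0 0 0 0 -.114;0 0 0 0 0 0 -.114;0 0 0 0 0 0 -.114;0 0 0 0 0 0 -.114;0 -1.02 -2.87 0 0 0 0;0 -1.02 -2.87 0 0 0 0' |tail -5
$M '0 -1.02 -2.87 0 0 0 0;0 -1.02 -2.87 0 0 0 0;0 -1.02 -2.87 0 0 0 0;0 -1.02 -2.87 0 0 0 0;0 -1.02 -2.87 0 0 0 0;0 -1.02 -2.87 0 0 0 0;0 -1.02 -2.87 0 0 0 0;0 -1.02 -2.87 0 0 0 0' |tail -5
$M '0 -1.02 -2.87 0 0 0 0;0 -1.02 -2.87 0 0 0 0;0 -1.02 -2.87 0 0 0 0;0 -1.02 -2.87 0 0 0 0;0 -1.02 -2.87 0 0 0 0;0 -1.02 -2.87 0 0 0 0;0 -1.02 -2.87 0 0 0 0;0 -1.02 -2.87 0 0 0 0' |tail -5
$M '0 0 0 .5 0 0 0;0 0 0 1 0 0 0;0 0 0 1 0 0 0;0 0 0 1 0 0 0;0 0 0 .5 0 0 0;0 0 0 0 0 0 0;0 0 0 0 0 0 0;0 0 0 0 0 0 0' |tail -5
python3 - <<'E'
from h import *
import pickle
np.set_printoptions(precision=4,suppress=True)
w=snap('wrist','w6.png');pickle.dump(w,open('w6.pkl','wb'))
im=cv2.imread('pics/w6.png');cv2.imwrite('pics/w6b.png',cv2.resize(im[:240],(800,375),interpolation=cv2.INTER_CUBIC))
go([.4857,-.1637,.125],down(78.2))
E
```

```text
position: [0.413, 0.3792, 0.1645]
tcp_rot: [0.428, 0.904, -0.0, -0.0]
wrist_force: [0.9, -0.0, -0.8]
finger_gap: 0.0104
finger_force: 60.0
position: [0.4212, 0.3189, 0.1645]
tcp_rot: [0.101, 0.995, -0.0, -0.0]
wrist_force: [0.8, -0.7, -1.8]
finger_gap: 0.0108
finger_force: 60.0
position: [0.4541, 0.0761, 0.1646]
tcp_rot: [0.103, 0.995, 0.0, -0.0]
wrist_force: [0.2, 0.2, -2.1]
finger_gap: 0.0109
finger_force: 60.0
position: [0.4872, -0.1653, 0.1646]
tcp_rot: [0.103, 0.995, 0.0, -0.0]
wrist_force: [-0.5, -0.0, -1.3]
finger_gap: 0.0105
finger_force: 60.0
position: [0.4877, -0.1636, 0.1246]
tcp_rot: [0.102, 0.995, -0.0, 0.0]
wrist_force: [0.2, -0.6, -1.4]
finger_gap: 0.0104
finger_force: 60.0
turn [-0.     0.001  0.001] n>= 1.0 | shift after turn cm [ 0.2  -0.04 -0.02] | before turn [ 0.2  -0.04 -0.02]
```

View pics/w6b.png

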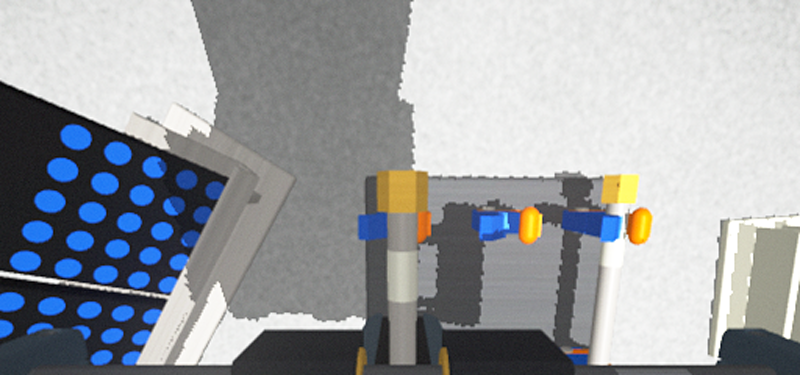

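```bash
M='python3 -m handwheel'
$M '0 .15 -.04 0 0 0 0;0 0 0 1 0 0 0;0 0 0 1 0 0 0;0 0 0 1 0 0 0;0 0 0 1 0 0 0;0 0 0 .8 0 0 0;0 0 0 0 0 0 0;0 0 0 0 0 0 0' |tail -5
$M '0 0 0 .3 0 0 0;0 0 0 .3 0 0 0;0 0 0 .3 0 0 0;0 0 0 .3 0 0 0;0 0 0 .3 0 0 0;0 0 0 .3 0 0 0;0 0 0 .3 0 0 0;0 0 0 .3 0 0 0' |tail -5
$M '0 0 0 .2 0 0 0;0 0 0 .1 0 0 0;0 0 0 .1 0 0 0;0 0 0 .1 0 0 0;0 0 0 0 0 0 0;0 0 0 0 0 0 0;0 0 0 0 0 0 0;0 0 0 0 0 0 0' |tail -5
```

```text
position: [0.4855, -0.1638, 0.0757]
tcp_rot: [0.103, 0.995, 0.0, -0.001]
wrist_force: [0.5, -0.2, -0.7]
finger_gap: 0.0106
finger_force: 60.0
position: [0.4874, -0.164, 0.0534]
tcp_rot: [0.103, 0.995, 0.0, 0.001]
wrist_force: [3.2, 8.1, 4.6]
finger_gap: 0.0106
finger_force: 60.0
position: [0.4872, -0.164, 0.0505]
tcp_rot: [0.103, 0.995, 0.0, 0.001]
wrist_force: [-16.7, 13.4, 66.1]
finger_gap: 0.0112
finger_force: 60.0
```

```bash
M='python3 -m handwheel'
$M '0 0 0 -.2 0 0 0;.3 0 0 0 0 0 0;.3 0 0 0 0 0 0;.3 0 0 0 0 0 0;.3 0 0 0 0 0 0;.3 0 0 0 0 0 0;.3 0 0 0 0 0 0;.3 0 0 0 0 0 0' |tail -5
$M '.3 0 0 -1 0 0 0;.3 0 0 -1.5 0 0 0;.3 0 0 -1.5 0 0 0;.3 0 0 -2 0 0 0;.3 0 0 -2 0 0 0;.3 -2 0 -2 0 0 0;.3 -3 0 -1 0 0 0;.3 -3 0 0 0 0 0' |tail -5
$M '.3 -3 0 0 0 0 0;.3 -1 0 0 0 0 0;.5 0 0 0 0 0 0;.5 0 0 0 0 0 0;.5 0 0 0 0 0 0;.5 0 0 0 0 0 0;.5 0 0 0 0 0 0;.5 0 0 0 0 0 0' |tail -5
python3 - <<'E'
from h import *
import pickle
w=snap('wrist','w7.png');pickle.dump(w,open('w7.pkl','wb'))
im=cv2.imread('pics/w7.png');cv2.imwrite('pics/w7b.png',cv2.resize(im[:280],(800,437),interpolation=cv2.INTER_CUBIC))
E
```

```text
position: [0.4858, -0.164, 0.0493]
tcp_rot: [0.103, 0.995, 0.0, -0.0]
wrist_force: [0.1, -0.1, 0.2]
finger_gap: 0.0271
finger_force: 0.0
position: [0.5662, -0.1809, 0.1632]
tcp_rot: [0.103, 0.995, -0.001, 0.002]
wrist_force: [0.1, -0.3, -0.4]
finger_gap: 0.0274
finger_force: 0.0
position: [0.6028, -0.1884, 0.1596]
tcp_rot: [0.103, 0.995, -0.0, -0.0]
wrist_force: [-0.1, 0.5, 0.3]
finger_gap: 0.0453
finger_force: 0.0
```

View pics/w7b.png

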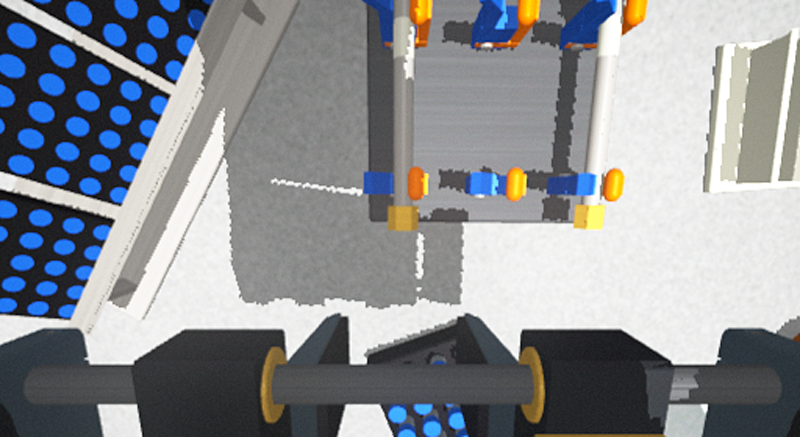

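```bash
cat > stand.py <<'E'
from h import *
import pickle
from scipy.optimize import minimize
np.set_printoptions(precision=4,suppress=True)
a,b=pickle.load(open('s0.pkl','rb'))
def mask(s,box):
    f=s['frame'].astype(int);m=((f.max(2)<55)|((f[...,2]-f[...,0]>50))).astype(np.uint8)
    o=np.zeros_like(m);u0,u1,v0,v1=box;o[v0:v1,u0:u1]=m[v0:v1,u0:u1]
    n,l,st,_=cv2.connectedComponentsWithStats(o); 
    for i in range(1,n):
        if st[i,4]<30:o[l==i]=0
    return o
ma=mask(a,(330,440,190,290)); mb=mask(b,(135,182,203,292))
print(ma.sum(),mb.sum())
K=4
def boxes(q):
    x,y,t,px,pz=q; out=[]
    for yc in (-.085,0,.085):
        P=[]
        for i in (0,.1):
            for n in (-.005,.005):
                for w in (-.0375,.0375): P.append((px-s40*i+c40*n,yc+w,pz+c40*i+s40*n))
        P=np.array(P);c,s=np.cos(t),np.sin(t);out.append(np.c_[x+c*P[:,0]-s*P[:,1],y+s*P[:,0]+c*P[:,1],P[:,2]])
    return out
def cost(q,which=(0,1)):
    tot=0
    for i,(s,m) in enumerate(((a,ma),(b,mb))):
        if i not in which: continue
        r=np.zeros((384*K,512*K),np.uint8)
        for P in boxes(q):
            u=((proj(s,P)+.5)*K-.5); cv2.fillConvexPoly(r,cv2.convexHull(np.round(u).astype(np.int32)),255)
        r=cv2.resize(r,(512,384),interpolation=cv2.INTER_AREA)/255.
        tot+=np.abs(r-m).sum()/m.sum()
    return tot
for which in ((0,),(1,),(0,1)):
    f=lambda v:cost([.4595+v[0]/100,-.3536+v[1]/100,.83+v[2]/10,.035,.05],which)
    best=min((minimize(f,v0,method='Nelder-Mead',options=dict(initial_simplex=np.array(v0)+np.vstack([np.zeros(3),np.eye(3)*.6]))) for v0 in ([0,0,0],[.5,.5,.1],[-.5,-.5,.1])),key=lambda r:r.fun)
    v=best.x;print(which,best.fun,.4595+v[0]/100,-.3536+v[1]/100,np.degrees(.83+v[2]/10))
E
python3 stand.py
```

```text
2533 1565
(0,) 0.26101886471130104 0.46142142489711935 -0.35084061213991774 45.623311777016305
(1,) 0.21228591116957968 0.456429427432823 -0.34872660600842736 48.43773492593493
(0, 1) 0.49969871850565206 0.4609338195470339 -0.34993378406792414 47.12221824190123
```

Run:
```python
from h import *
go([.57,-.45,.24],down(47))
```

```text
turn [-0.    -0.     0.545] n>= 5.0 | shift after turn cm [-15.43 -21.38  -8.04] | before turn [ -2.12 -26.28  -8.04]
```

```bash
M='python3 -m handwheel'
$M '.5 0 0 -1 0 0 .109;.5 0 0 -1 0 0 .109;.5 0 0 -1 0 0 .109;.5 0 0 -1 0 0 .109;.5 0 0 -1 0 0 .109;.5 -1.54 -2.14 -.3 0 0 0;.5 -1.54 -2.14 -.3 0 0 0;.5 -1.54 -2.14 -.3 0 0 0' |tail -5
$M '.5 -1.54 -2.14 -.3 0 0 0;.5 -1.54 -2.14 -.3 0 0 0;.5 -1.54 -2.14 -.3 0 0 0;.5 -1.54 -2.14 -.3 0 0 0;.5 -1.54 -2.14 -.3 0 0 0;.5 -1.54 -2.14 -.3 0 0 0;.5 -1.54 -2.14 -.3 0 0 0;.5 0 0 0 0 0 0' |tail -5
$M '1 0 0 0 0 0 0;1 0 0 0 0 0 0;1 0 0 0 0 0 0;1 0 0 0 0 0 0;1 0 0 0 0 0 0;1 0 0 0 0 0 0;1 0 0 0 0 0 0;1 0 0 0 0 0 0' |tail -5
python3 - <<'E'
from h import *
import pickle
w=snap('wrist','w8.png');pickle.dump(w,open('w8.pkl','wb'))
im=cv2.imread('pics/w8.png');cv2.imwrite('pics/w8b.png',cv2.resize(im[:280],(800,437),interpolation=cv2.INTER_CUBIC))
E
```

```text
position: [0.5931, -0.2676, 0.2189]
tcp_rot: [0.366, 0.931, -0.0, 0.0]
wrist_force: [0.3, 0.1, -0.1]
finger_gap: 0.0456
finger_force: 0.0
position: [0.5692, -0.4539, 0.2401]
tcp_rot: [0.368, 0.93, -0.001, 0.001]
wrist_force: [0.0, 0.2, 0.0]
finger_gap: 0.0456
finger_force: 0.0
position: [0.57, -0.4498, 0.2395]
tcp_rot: [0.367, 0.93, -0.0, 0.0]
wrist_force: [0.0, -0.1, -0.2]
finger_gap: 0.0912
finger_force: 0.0
```

View pics/w8b.png

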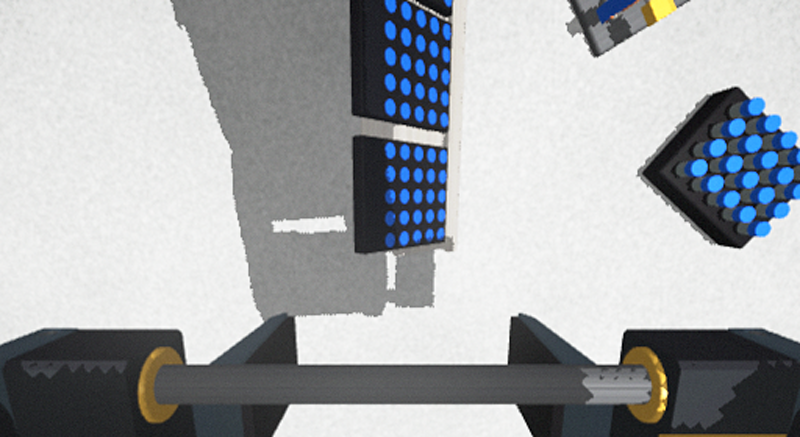

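```bash
cat > st2.py <<'E'
from stand import *
w=pickle.load(open('w8.pkl','rb'))
f=w['frame'].astype(int);m=((f.max(2)<70)|((f[...,2]-f[...,0]>60))).astype(np.uint8); m[166:]=0;m[:,:215]=0;m[:,292:]=0
n,l,stt,_=cv2.connectedComponentsWithStats(m)
for i in range(1,n): 
    if stt[i,4]<60: m[l==i]=0
m=cv2.morphologyEx(m,cv2.MORPH_CLOSE,np.ones((3,3),np.uint8))
print([stt[i] for i in range(1,n) if stt[i,4]>60])
def render(q):
    r=np.zeros((384*K,512*K),np.uint8)
    for P in boxes(q)[:2]:
        u=((proj(w,P)+.5)*K-.5); cv2.fillConvexPoly(r,cv2.convexHull(np.round(u).astype(np.int32)),255)
    return cv2.resize(r,(512,384),interpolation=cv2.INTER_AREA)/255.
def c2(q):
    r=render(q); return np.abs(r-m)[:166].sum()/m.sum()
if __name__=='__main__':
    for free in (3,4):
        def g(v): return c2([.46+v[0]/100,-.35+v[1]/100,.82+v[2]/10,.035,.05+(v[3]/100 if free==4 else 0)])
        best=min((minimize(g,v0,method='Nelder-Mead',options=dict(initial_simplex=np.array(v0)+np.vstack([np.zeros(free),np.eye(free)*.5]))) for v0 in ([0]*free,[.5]*free,[-.5]*free)),key=lambda r:r.fun)
        v=best.x;print(free,best.fun,.46+v[0]/100,-.35+v[1]/100,np.degrees(.82+v[2]/10),v[3:])
    q=[.46+v[0]/100,-.35+v[1]/100,.82+v[2]/10,.035,.05+v[3]/100]
    r=render(q); d=(r>.5).astype(int)-m
    print('model extra',np.argwhere(d>0)[:,1].size,'missing',(d<0)[:166].sum())
    for v0 in (70,80,90,100,120,140): print(v0,np.flatnonzero(r[v0]>.5)[[0,-1]] if (r[v0]>.5).any() else '',np.flatnonzero(m[v0])[[0,-1]] if m[v0].any() else '')
    for u0 in (230,250,270,280): print(u0,np.flatnonzero(r[:166,u0]>.5)[-1:],np.flatnonzero(m[:166,u0])[-1:])
E
python3 st2.py
```

```text
2533 1565
(0,) 0.26101886471130104 0.46142142489711935 -0.35084061213991774 45.623311777016305
(1,) 0.21228591116957968 0.456429427432823 -0.34872660600842736 48.43773492593493
(0, 1) 0.49969871850565206 0.4609338195470339 -0.34993378406792414 47.12221824190123
[array([ 224,    0,   65,   85, 4700], dtype=int32), array([266,   0,  23,  11, 149], dtype=int32), array([ 226,   87,   60,   76, 3853], dtype=int32)]
3 0.1013788292663846 0.46100663550307713 -0.3472736578625368 46.633848184052376 []
4 0.10146140690566374 0.4616000288070822 -0.3472705181690698 46.11734018003482 [-0.1356]
model extra 662 missing 264
70 [225 289] [225 286]
80 [248 289] [262 286]
90 [225 261] [226 254]
100 [226 288] [226 285]
120 [226 287] [226 284]
140 [226 286] [227 284]
230 [161] [161]
250 [159] [159]
270 [156] [156]
280 [154] [154]
```

```bash
cat >> h.py <<'E'
SX,SY,ST=.461,-.3473,np.radians(46.4)
def plate_pose(yc,along):
    c,s=np.cos(ST),np.sin(ST); xs=np.array([c,s,0]);ys=np.array([-s,c,0]);zs=np.array([0,0,1.])
    u=-s40*xs+c40*zs; p=np.array([SX,SY,0])+.035*xs+yc*ys+.05*zs+along*u
    y=c40*xs+s40*zs; x=ys; return p,R.from_matrix(np.c_[x,y,-u])
E
python3 - <<'E'
from h import *
for yc in (-.085,0,.085): print(plate_pose(yc,.165)[0].round(3))
go(*plate_pose(-.085,.165))
E
```

```text
[ 0.474 -0.457  0.176]
[ 0.412 -0.399  0.176]
[ 0.35  -0.34   0.176]
turn [-0.698 -0.004  0.01 ] n>= 6.0 | shift after turn cm [ 6.47 -9.57  0.21] | before turn [ 6.54 -7.13  6.31]
```

```bash
M='python3 -m handwheel'
$M '.4 0 0 0 -.1 0 .0014;.4 0 0 0 -.1 0 .0014;.4 0 0 0 -.1 0 .0014;.4 0 0 0 -.1 0 .0014;.4 0 0 0 -.1 0 .0014;.4 0 0 0 -.1 0 .0014;.4 0 0 0 -.098 0 .0014;.4 0 0 0 0 0 0' |tail -5
$M '.4 0 -1.6 0 0 0 0;.4 0 -1.6 0 0 0 0;.4 0 -1.6 0 0 0 0;.4 0 -1.6 0 0 0 0;.4 1.6 -1.6 0 0 0 0;.4 1.6 -1.57 0 0 0 0;.4 1.6 0 0 0 0 0;.4 1.67 0 0 0 0 0' |tail -5
$M '.4 0 0 0 0 0 0;.4 0 0 0 0 0 0;.4 0 0 0 0 0 0;.4 0 0 0 0 0 0;.4 0 0 0 0 0 0;.4 0 0 0 0 0 0;.4 0 0 0 0 0 0;.4 0 0 0 0 0 0' |tail -5
python3 - <<'E'
from h import *
print(arm.state()['joint_pos'].round(3))
go(*plate_pose(-.085,.165)); go(*plate_pose(-.085,.065))
E
```

```text
position: [0.5683, -0.4508, 0.2375]
tcp_rot: [0.35, 0.871, 0.321, 0.125]
wrist_force: [-0.3, -0.8, -0.5]
finger_gap: 0.0408
finger_force: 0.0
position: [0.4708, -0.4585, 0.1766]
tcp_rot: [0.349, 0.872, 0.318, 0.125]
wrist_force: [0.4, 0.6, 0.7]
finger_gap: 0.0366
finger_force: 0.0
position: [0.4725, -0.4585, 0.1781]
tcp_rot: [0.349, 0.873, 0.318, 0.125]
wrist_force: [0.4, 0.2, -0.5]
finger_gap: 0.0363
finger_force: 0.0
[-1.06   0.473  1.806  0.714  1.211 -2.251]
turn [-0.    -0.003 -0.001] n>= 1.0 | shift after turn cm [0.   0.01 0.23] | before turn [-0.    0.01  0.23]
turn [-0.    -0.003 -0.001] n>= 1.0 | shift after turn cm [0.000e+00 1.000e-02 1.023e+01] | before turn [-3.000e-02  1.000e-02  1.023e+01]
```

```bash
M='python3 -m handwheel'
$M '.4 0 0 1 0 0 0;.4 0 0 1 0 0 0;.4 0 0 1 0 0 0;.4 0 0 1 0 0 0;.4 0 0 1 0 0 0;.4 0 0 1 0 0 0;.4 0 0 1 0 0 0;.4 0 0 0 0 0 0' 
$M '.4 0 0 .8 0 0 0;.4 0 0 .8 0 0 0;.4 0 0 .8 0 0 0;.4 0 0 .8 0 0 0;.4 0 0 0 0 0 0;.4 0 0 0 0 0 0;.4 0 0 0 0 0 0;.4 0 0 0 0 0 0' 
$M '0 0 0 0 0 0 0;0 0 0 0 0 0 0;0 0 0 0 0 0 0;0 0 0 0 0 0 0;0 0 0 0 0 0 0;0 0 0 0 0 0 0;0 0 0 0 0 0 0;0 0 0 0 0 0 0' 25
```

```text
clock: 32.13
position: [0.5035, -0.424, 0.1227]
tcp_rot: [0.349, 0.872, 0.319, 0.124]
wrist_force: [0.0, 0.4, -0.6]
finger_gap: 0.0364
finger_force: 0.0
clock: 32.8
position: [0.5174, -0.4111, 0.1003]
tcp_rot: [0.349, 0.873, 0.318, 0.126]
wrist_force: [-0.5, 0.9, -0.6]
finger_gap: 0.0363
finger_force: 0.0
clock: 33.47
position: [0.5183, -0.41, 0.1014]
tcp_rot: [0.348, 0.872, 0.32, 0.126]
wrist_force: [3.5, 5.2, 11.1]
finger_gap: 0.0107
finger_force: 24.9
```

```bash
M='python3 -m handwheel'
$M '0 0 0 0 0 0 0;0 0 0 0 0 0 0;0 0 0 -.5 0 0 0;0 0 0 -1 0 0 0;0 0 0 -1.5 0 0 0;0 0 0 -1.5 0 0 0;0 0 0 -1.5 0 0 0;0 0 0 -1.5 0 0 0' 40
$M '0 0 0 -1.5 0 0 0;0 0 0 -1.5 0 0 0;0 0 0 -1.5 0 0 0;0 0 0 -1.5 0 0 0;0 0 0 -.5 0 0 0;0 0 0 0 0 0 0;0 0 0 0 0 0 0;0 0 0 0 0 0 0'
python3 - <<'E'
from ov import *
from ov import W
def panel(pk,rk):
    w=pickle.load(open(pk,'rb')); z=[(.0,.0),]
    c=proj(w,W(rk[:2],rk[2],[(0,0,.03)]))[0]; K=5
    u0,v0=int(max(0,min(512-160,c[0]-80))),int(max(0,min(384-58,c[1]-29)))
    im=cv2.cvtColor(w['frame'],cv2.COLOR_RGB2BGR)[v0:v0+58,u0:u0+160]
    im=np.clip((im.astype(float)-120)*1.9,0,255).astype(np.uint8)
    im=cv2.resize(im,None,fx=K,fy=K,interpolation=cv2.INTER_CUBIC)
    def line(P,col):
        u=((proj(w,P)+.5-[u0,v0])*K-.5); cv2.line(im,tuple(int(v) for v in u[0]),tuple(int(v) for v in u[1]),col,1,cv2.LINE_AA)
    for j in (-1,0,1):
        for s in (-1,1):
            line(W(rk[:2],rk[2],[(-.045,.056*j+.0135*s,.048),(-.005,.056*j+.0135*s,.048)]),(0,0,255))
            line(W(rk[:2],rk[2],[(.0,.056*j+.007*s,.036),(.02,.056*j+.007*s,.036)]),(255,0,0))
            line(W(rk[:2],rk[2],[(.025,.056*j+.007*s,.008),(.045,.056*j+.007*s,.008)]),(0,160,0))
    return im
rk=(.545,.1325,-8.)
cv2.imwrite('pics/rk.png',np.vstack([panel('w2.pkl',rk),panel('w3.pkl',rk)]))
E
```

```text
clock: 34.13
position: [0.4841, -0.4457, 0.1579]
tcp_rot: [0.349, 0.873, 0.318, 0.125]
wrist_force: [0.5, -0.1, -1.0]
finger_gap: 0.0102
finger_force: 40.0
clock: 34.8
position: [0.4556, -0.4757, 0.2066]
tcp_rot: [0.349, 0.872, 0.318, 0.125]
wrist_force: [-0.2, -0.1, -1.2]
finger_gap: 0.0101
finger_force: 40.0
rack 0 [0.54693721 0.14513349 0.        ] [np.float64(0.1801), np.float64(0.1042), np.float64(0.1805), np.float64(0.1002)] -7.878570081968114 -8.136550782063805 83.28527970135191
rack 0.008 [0.54686458 0.14290129 0.008     ] [np.float64(0.1761), np.float64(0.1019), np.float64(0.1765), np.float64(0.0979)] -7.8785700819680855 -8.1365507820638 83.28527970135193
hold [ 0.49836579 -0.10298024  0.012     ] [np.float64(0.1695), np.float64(0.1473), np.float64(0.1708), np.float64(0.1477)] -12.059584348320982 77.754138466026
```

View pics/rk.png

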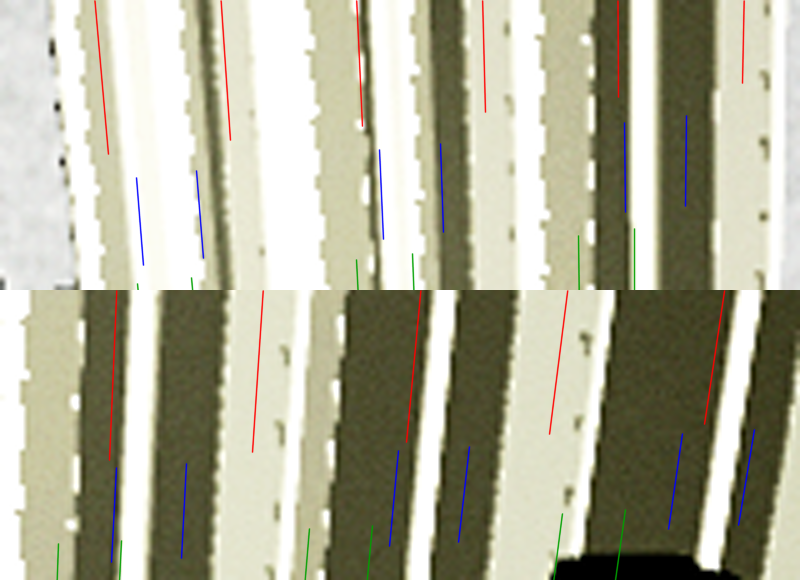

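```bash
cat > rk.py <<'E'
from ov import *
c,s=np.cos(np.radians(-8)),np.sin(np.radians(-8)); o=np.array([.545,.1325])
def yz(w,uv):
    C,d=ray(w,uv); f=lambda v:np.array([-s*v[0]+c*v[1],v[2]])
    C2=f(C-np.r_[o,0]); return C2,np.array([f(x) for x in d])
def prof(pk,x):
    w=pickle.load(open(pk,'rb')); 
    ys=np.arange(-.1,.12,.0005); P=W(o,-8,[(x,y,.03) for y in ys]); u=proj(w,P)
    ok=(u[:,0]>0)&(u[:,0]<511)&(u[:,1]>0)&(u[:,1]<205)
    g=cv2.GaussianBlur(w['frame'].mean(2).astype(np.float32),(0,0),.6)
    u=u[ok]; return w,u,cv2.remap(g,u[:,0].astype(np.float32).reshape(1,-1),u[:,1].astype(np.float32).reshape(1,-1),cv2.INTER_LINEAR)[0]
def edges(pk,xs):
    # average profile over x in terms of slope t=dy/dz of ray (projected)
    T=np.arange(-.3,1.6,.002);acc=[]
    for x in xs:
        w,u,g=prof(pk,x); C,d=yz(w,u); t=-d[:,0]/d[:,1]; i=np.argsort(t); acc.append(np.interp(T,t[i],g[i],left=np.nan,right=np.nan))
    m=np.nanmean(acc,0); return C,T,m
E
python3 - <<'E' 2>/dev/null | grep -v -e rack -e hold
from rk import *
for pk in ('w2.pkl','w3.pkl','w6.pkl','w7.pkl'):
    C,T,m=edges(pk,np.arange(-.03,.031,.005)); print(pk,C.round(4))
    y0=C[0]+T*(C[1]-.048)   # y at z=.048
    dm=np.gradient(m); 
    for i in range(2,len(T)-2):
        if abs(dm[i])>1.5 and abs(dm[i])==np.abs(dm[max(0,i-3):i+4]).max(): print('  y@48mm %.1f  T %.3f  %d->%d'%(y0[i]*1000,T[i],m[max(0,i-4)],m[min(len(m)-1,i+4)]))
E
```

```text
w2.pkl [-0.0869  0.3591]
  y@48mm -95.6  T -0.028  215->232
  y@48mm -84.4  T 0.008  232->225
  y@48mm -78.8  T 0.026  224->251
  y@48mm -73.2  T 0.044  251->224
  y@48mm -67.0  T 0.064  224->253
  y@48mm -63.3  T 0.076  250->249
  y@48mm -51.4  T 0.114  252->220
  y@48mm -47.7  T 0.126  227->191
  y@48mm -44.6  T 0.136  184->239
  y@48mm -36.5  T 0.162  238->254
  y@48mm -23.4  T 0.204  254->223
  y@48mm -11.0  T 0.244  215->254
  y@48mm -1.7  T 0.274  253->214
  y@48mm 2.1  T 0.286  222->165
  y@48mm 9.5  T 0.310  164->236
  y@48mm 19.5  T 0.342  235->254
  y@48mm 25.7  T 0.362  254->215
  y@48mm 36.9  T 0.398  217->156
  y@48mm 45.0  T 0.424  157->254
  y@48mm 50.6  T 0.442  254->158
  y@48mm 63.1  T 0.482  154->234
  y@48mm 75.5  T 0.522  232->251
  y@48mm 78.6  T 0.532  245->236
```

```bash
python3 - <<'E' | grep -v -e rack -e hold
from rk import *
for pk,xs in (('w3.pkl',np.arange(-.04,-.019,.005)),('w6.pkl',np.arange(-.04,-.019,.005)),('w7.pkl',np.arange(-.03,.031,.005))):
    try: C,T,m=edges(pk,xs)
    except Exception as e: print(pk,e); continue
    print(pk,C.round(4))
    y0=C[0]+T*(C[1]-.048); dm=np.gradient(m)
    for i in range(4,len(T)-4):
        if abs(dm[i])>1.5 and abs(dm[i])==np.nanmax(np.abs(dm[i-3:i+4])): print('  y48 %.1f T %.3f %d->%d'%(y0[i]*1000,T[i],m[i-4],m[i+4]))
E
```

```text
w3.pkl [-0.176   0.2965]
  y48 -94.0 T 0.330 239->204
  y48 -92.0 T 0.338 189->253
  y48 -86.1 T 0.362 254->219
  y48 -75.6 T 0.404 221->162
  y48 -67.2 T 0.438 161->254
  y48 -61.7 T 0.460 253->161
  y48 -49.3 T 0.510 159->237
  y48 -36.4 T 0.562 230->249
  y48 -33.4 T 0.574 252->214
  y48 -26.9 T 0.600 220->154
  y48 -11.5 T 0.662 153->254
  y48 -7.0 T 0.680 254->152
  y48 4.4 T 0.726 152->234
  y48 16.8 T 0.776 233->229
  y48 22.3 T 0.798 248->150
  y48 44.7 T 0.888 147->254
  y48 49.6 T 0.908 254->147
w6.pkl [-0.2972  0.296 ]rk.py:17: RuntimeWarning: Mean of empty slice
  m=np.nanmean(acc,0); return C,T,m
Traceback (most recent call last):
ValueError: cannot convert float NaN to integer
```

Run:
```python
from h import *
go([.5538,.1941,.235],down(82)); print(arm.state()['joint_pos'].round(2))
```

```text
turn [ 0.677  0.212 -0.596] n>= 6.0 | shift after turn cm [-0.4  67.69 -2.84] | before turn [39.02 44.09 33.52]
[-1.09  0.45  1.78  0.69  1.27 -2.24]
```

```bash
M='python3 -m handwheel'
$M '0 0 0 0 .0846 .0265 -.0745;0 0 0 0 .0846 .0265 -.0745;0 0 0 0 .0846 .0265 -.0745;0 0 0 0 .0846 .0265 -.0745;0 0 0 0 .0846 .0265 -.0745;0 0 0 0 .0846 .0265 -.0745;0 0 0 0 .0846 .0265 -.0745;0 0 0 0 .0846 .0265 -.0745' |tail -5
$M '0 0 0 -1 0 0 0;0 0 0 -1 0 0 0;0 0 2 -.84 0 0 0;0 0 3 0 0 0 0;0 0 3 0 0 0 0;0 0 3 0 0 0 0;0 0 3 0 0 0 0;0 0 3 0 0 0 0' |tail -5
$M '0 0 3 0 0 0 0;0 0 3 0 0 0 0;0 0 3 0 0 0 0;0 0 3 0 0 0 0;0 0 3 0 0 0 0;0 0 3 0 0 0 0;0 0 3 0 0 0 0;0 0 3 0 0 0 0' |tail -5
$M '0 0 3 0 0 0 0;0 0 3 0 0 0 0;0 0 3 0 0 0 0;0 0 3 0 0 0 0;0 0 3 0 0 0 0;0 0 3 0 0 0 0;0 0 3 0 0 0 0;0 0 3 0 0 0 0' |tail -5
python3 - <<'E'
from h import *
go([.5538,.1941,.125],down(82))
E
```

```text
position: [0.4562, -0.4758, 0.207]
tcp_rot: [0.068, 0.998, -0.002, -0.0]
wrist_force: [-1.5, 0.3, -1.3]
finger_gap: 0.0096
finger_force: 40.0
position: [0.4793, -0.3069, 0.2362]
tcp_rot: [0.071, 0.997, 0.001, 0.001]
wrist_force: [1.4, -1.1, -0.7]
finger_gap: 0.0099
finger_force: 40.0
position: [0.513, -0.069, 0.2361]
tcp_rot: [0.071, 0.997, 0.001, 0.0]
wrist_force: [0.6, 0.4, -1.0]
finger_gap: 0.0098
finger_force: 40.0
position: [0.5465, 0.1689, 0.2358]
tcp_rot: [0.071, 0.997, 0.001, -0.0]
wrist_force: [0.4, -0.6, -0.8]
finger_gap: 0.0096
finger_force: 40.0
turn [ 0.001 -0.    -0.003] n>= 1.0 | shift after turn cm [-0.37  2.6  11.08] | before turn [-0.37  2.59 11.08]
```

```bash
M='python3 -m handwheel'
$M '0 -.2 1.3 0 0 0 -.003;0 -.17 1.3 0 0 0 0;0 0 0 2 0 0 0;0 0 0 2.5 0 0 0;0 0 0 2.5 0 0 0;0 0 0 2.5 0 0 0;0 0 0 1.5 0 0 0;0 0 0 0 0 0 0' |tail -5
$M '0 0 0 0 0 0 0;0 0 0 0 0 0 0;0 0 0 0 0 0 0;0 0 0 0 0 0 0;0 0 0 0 0 0 0;0 0 0 0 0 0 0;0 0 0 0 0 0 0;0 0 0 0 0 0 0' |tail -5
python3 - <<'E'
from h import *
go([.5538,.1941,.073],down(82))
E
```

```text
position: [0.552, 0.1913, 0.122]
tcp_rot: [0.069, 0.998, -0.001, -0.002]
wrist_force: [-0.4, -0.3, -1.4]
finger_gap: 0.0099
finger_force: 40.0
position: [0.5535, 0.1927, 0.1251]
tcp_rot: [0.068, 0.998, -0.001, 0.001]
wrist_force: [-0.1, 0.1, -0.6]
finger_gap: 0.0101
finger_force: 40.0
turn [-0.001  0.001  0.003] n>= 1.0 | shift after turn cm [-0.01  0.15  5.21] | before turn [-0.    0.15  5.21]
```

```bash
M='python3 -m handwheel'
$M '0 0 .15 .6 0 0 .003;0 0 0 .6 0 0 0;0 0 0 .6 0 0 0;0 0 0 .5 0 0 0;0 0 0 0 0 0 0;0 0 0 0 0 0 0;0 0 0 0 0 0 0;0 0 0 0 0 0 0' |tail -5
$M '0 0 0 .5 0 0 0;0 0 0 .5 0 0 0;0 0 0 .5 0 0 0;0 0 0 .5 0 0 0;0 0 0 .3 0 0 0;0 0 0 0 0 0 0;0 0 0 0 0 0 0;0 0 0 0 0 0 0' |tail -5
```

```text
position: [0.5539, 0.1941, 0.1022]
tcp_rot: [0.07, 0.998, -0.0, 0.001]
wrist_force: [0.5, 0.6, -0.8]
finger_gap: 0.0097
finger_force: 40.0
position: [0.5538, 0.1941, 0.0791]
tcp_rot: [0.07, 0.998, -0.001, 0.001]
wrist_force: [0.3, 0.4, -0.4]
finger_gap: 0.0097
finger_force: 40.0
```

```bash
M='python3 -m handwheel'
$M '0 0 0 .2 0 0 0;0 0 0 .2 0 0 0;0 0 0 .1 0 0 0;0 0 0 0 0 0 0;0 0 0 0 0 0 0;0 0 0 0 0 0 0;0 0 0 0 0 0 0;0 0 0 0 0 0 0' |tail -5
$M '0 0 0 .1 0 0 0;0 0 0 .1 0 0 0;0 0 0 0 0 0 0;0 0 0 0 0 0 0;0 0 0 0 0 0 0;0 0 0 0 0 0 0;0 0 0 0 0 0 0;0 0 0 0 0 0 0' |tail -5
$M '0 0 0 .1 0 0 0;0 0 0 .1 0 0 0;0 0 0 0 0 0 0;0 0 0 0 0 0 0;0 0 0 0 0 0 0;0 0 0 0 0 0 0;0 0 0 0 0 0 0;0 0 0 0 0 0 0' |tail -5
```

```text
position: [0.5538, 0.194, 0.074]
tcp_rot: [0.07, 0.998, -0.001, 0.001]
wrist_force: [0.6, -0.1, -1.5]
finger_gap: 0.0101
finger_force: 40.0
position: [0.5538, 0.194, 0.072]
tcp_rot: [0.07, 0.998, -0.001, 0.001]
wrist_force: [0.0, -0.1, -1.1]
finger_gap: 0.01
finger_force: 40.0
position: [0.5542, 0.1941, 0.0713]
tcp_rot: [0.07, 0.998, -0.001, 0.001]
wrist_force: [-7.0, -2.0, 22.8]
finger_gap: 0.0096
finger_force: 40.0
```

```bash
M='python3 -m handwheel'
$M '0 0 0 -.2 0 0 0;.3 0 0 0 0 0 0;.3 0 0 0 0 0 0;.3 0 0 0 0 0 0;.3 0 0 0 0 0 0;.3 0 0 0 0 0 0;.3 0 0 -1 0 0 0;.3 0 0 -1 0 0 0' |tail -5
$M '.4 0 0 -1.5 0 0 0;.4 0 0 -2 0 0 0;.4 0 0 -2.5 0 0 0;.4 0 0 -2.5 0 0 0;.4 0 0 -2.5 0 0 0;.4 0 0 -2.5 0 0 0;.4 0 0 -1.5 0 0 0;.4 0 0 0 0 0 0' |tail -5
python3 - <<'E'
from h import *
p,Rt=plate_pose(0,.205); print(p)
go(p,Rt); go([p[0],p[1],.24])
E
```

```text
position: [0.5534, 0.1939, 0.0923]
tcp_rot: [0.07, 0.998, -0.001, -0.0]
wrist_force: [0.3, -0.3, 0.1]
finger_gap: 0.0275
finger_force: 0.0
position: [0.5553, 0.1948, 0.2468]
tcp_rot: [0.07, 0.998, 0.001, 0.003]
wrist_force: [-0.4, 0.2, -0.1]
finger_gap: 0.0366
finger_force: 0.0
[ 0.39426451 -0.41737917  0.20703911]
turn [-0.672 -0.211  0.597] n>= 6.0 | shift after turn cm [-30.55 -45.02 -32.58] | before turn [  7.45 -62.87   3.83]
turn [0. 0. 0.] n>= 0.0 | shift after turn cm [  7.42 -62.86   0.53] | before turn [  7.42 -62.86   0.53]
```

```bash
M='python3 -m handwheel'
$M '.4 .35 -3 0 0 0 0;.4 .35 -3 0 0 0 0;.4 .35 -3 0 0 0 0;.4 .35 -3 0 0 0 0;.4 .35 -3 0 0 0 0;.4 .35 -3 0 0 0 0;.4 .35 -3 0 0 0 0;.4 .35 -3 0 0 0 0' |tail -5
$M '.4 .35 -3 0 0 0 0;.4 .35 -3 0 0 0 0;.4 .35 -3 0 0 0 0;.4 .35 -3 0 0 0 0;.4 .35 -3 0 0 0 0;.4 .35 -3 0 0 0 0;.4 .35 -3 0 0 0 0;.4 .35 -3 0 0 0 0' |tail -5
$M '.4 .35 -3 0 0 0 0;.4 .35 -3 0 0 0 0;.4 .35 -3 0 0 0 0;.4 .35 -3 0 0 0 0;.4 .35 -3 0 0 0 0;.4 0 0 0 0 0 0;.4 0 0 0 0 0 0;.4 0 0 0 0 0 0' |tail -5
$M '.4 0 0 0 -.084 -.0264 .0746;.4 0 0 0 -.084 -.0264 .0746;.4 0 0 0 -.084 -.0264 .0746;.4 0 0 0 -.084 -.0264 .0746;.4 0 0 0 -.084 -.0264 .0746;.4 0 0 0 -.084 -.0264 .0746;.4 0 0 0 -.084 -.0264 .0746;.4 0 0 0 -.084 -.0264 .0746' |tail -5
python3 - <<'E'
from h import *
print(arm.state()['joint_pos'].round(2))
go(*plate_pose(0,.165))
E
```

```text
position: [0.4916, -0.0408, 0.2423]
tcp_rot: [0.07, 0.998, -0.001, 0.001]
wrist_force: [1.0, -0.1, -0.3]
finger_gap: 0.0365
finger_force: 0.0
position: [0.4304, -0.2746, 0.2425]
tcp_rot: [0.07, 0.998, -0.001, 0.001]
wrist_force: [0.3, -0.3, 0.2]
finger_gap: 0.0367
finger_force: 0.0
position: [0.3928, -0.4188, 0.2423]
tcp_rot: [0.07, 0.998, -0.0, 0.0]
wrist_force: [-0.0, -0.3, 0.3]
finger_gap: 0.0362
finger_force: 0.0
position: [0.3938, -0.4186, 0.2431]
tcp_rot: [0.35, 0.872, 0.318, 0.126]
wrist_force: [-0.6, 0.5, 0.6]
finger_gap: 0.0362
finger_force: 0.0
[-1.14  0.28  1.94  0.67  1.29 -2.26]
turn [-0.001 -0.002 -0.004] n>= 1.0 | shift after turn cm [ 0.05 -2.22  6.84] | before turn [ 0.03 -2.22  6.85]
```

```bash
M='python3 -m handwheel'
$M '.4 .04 -1.1 1.7 0 -.002 -.004;.4 0 -1.05 1.7 0 0 0;.4 0 0 1.7 0 0 0;.4 0 0 1.7 0 0 0;.4 0 0 0 0 0 0;.4 0 0 0 0 0 0;.4 0 0 0 0 0 0;.4 0 0 0 0 0 0' |tail -5
python3 - <<'E'
from h import *
go(*plate_pose(0,.065))
E
```

```text
position: [0.4115, -0.4001, 0.1775]
tcp_rot: [0.348, 0.874, 0.315, 0.127]
wrist_force: [-0.7, 0.5, 0.6]
finger_gap: 0.0363
finger_force: 0.0
turn [-0.005  0.     0.004] n>= 1.0 | shift after turn cm [ 0.05  0.03 10.17] | before turn [ 0.06  0.08 10.17]
```

```bash
M='python3 -m handwheel'
$M '.4 .05 .1 1.2 -.004 0 .003;.4 0 0 1.2 0 0 0;.4 0 0 1.2 0 0 0;.4 0 0 1.2 0 0 0;.4 0 0 1.2 0 0 0;.4 0 0 1 0 0 0;.4 0 0 1 0 0 0;.4 0 0 1 0 0 0' |tail -5
$M '.4 0 0 .7 0 0 0;.4 0 0 .5 0 0 0;.4 0 0 0 0 0 0;.4 0 0 0 0 0 0;0 0 0 0 0 0 0;0 0 0 0 0 0 0;0 0 0 0 0 0 0;0 0 0 0 0 0 0' 25 |tail -5
$M '0 0 0 0 0 0 0;0 0 0 0 0 0 0;0 0 0 -.5 0 0 0;0 0 0 -1 0 0 0;0 0 0 -1.5 0 0 0;0 0 0 -1.5 0 0 0;0 0 0 -1.5 0 0 0;0 0 0 -1.5 0 0 0' 40
$M '0 0 0 -1.5 0 0 0;0 0 0 -1.5 0 0 0;0 0 0 -1.5 0 0 0;0 0 0 -1.5 0 0 0;0 0 0 -.5 0 0 0;0 0 0 0 0 0 0;0 0 0 0 0 0 0;0 0 0 0 0 0 0' |tail -5
python3 - <<'E'
from h import *
go([.546,.1386,.235],down(82))
E
```

```text
position: [0.4517, -0.3563, 0.1072]
tcp_rot: [0.349, 0.873, 0.317, 0.126]
wrist_force: [-0.0, -0.6, 0.3]
finger_gap: 0.0367
finger_force: 0.0
position: [0.4568, -0.3514, 0.0995]
tcp_rot: [0.349, 0.872, 0.318, 0.127]
wrist_force: [1.6, 7.2, 29.0]
finger_gap: 0.0128
finger_force: 12.1
clock: 48.8
position: [0.4231, -0.3862, 0.157]
tcp_rot: [0.349, 0.873, 0.317, 0.126]
wrist_force: [0.3, 0.1, -0.4]
finger_gap: 0.0099
finger_force: 40.0
position: [0.3946, -0.4158, 0.2056]
tcp_rot: [0.349, 0.872, 0.318, 0.126]
wrist_force: [0.2, 1.1, -0.8]
finger_gap: 0.0097
finger_force: 40.0
turn [ 0.675  0.215 -0.596] n>= 6.0 | shift after turn cm [-7.28 57.01 -2.94] | before turn [27.27 40.63 30.28]
```

```bash
M='python3 -m handwheel'
$M '0 0 0 0 .0844 .0269 -.0745;0 0 0 0 .0844 .0269 -.0745;0 0 0 0 .0844 .0269 -.0745;0 0 0 0 .0844 .0269 -.0745;0 0 0 0 .0844 .0269 -.0745;0 0 0 0 .0844 .0269 -.0745;0 0 0 0 .0844 .0269 -.0745;0 0 0 0 .0844 .0269 -.0745' |tail -5
$M '0 0 0 -1 0 0 0;0 0 0 -1 0 0 0;0 0 0 -.94 0 0 0;0 -.38 3 0 0 0 0;0 -.38 3 0 0 0 0;0 -.38 3 0 0 0 0;0 -.38 3 0 0 0 0;0 -.38 3 0 0 0 0' |tail -5
$M '0 -.38 3 0 0 0 0;0 -.38 3 0 0 0 0;0 -.38 3 0 0 0 0;0 -.38 3 0 0 0 0;0 -.38 3 0 0 0 0;0 -.38 3 0 0 0 0;0 -.38 3 0 0 0 0;0 -.38 3 0 0 0 0' |tail -5
$M '0 -.38 3 0 0 0 0;0 -.38 3 0 0 0 0;0 -.38 3 0 0 0 0;0 -.38 3 0 0 0 0;0 -.38 3 0 0 0 0;0 -.38 3 0 0 0 0;0 0 0 0 0 0 0;0 0 0 0 0 0 0' |tail -5
python3 - <<'E'
from h import *
go([.546,.1386,.125],down(82))
E
```

```text
position: [0.3951, -0.416, 0.206]
tcp_rot: [0.068, 0.998, -0.002, -0.0]
wrist_force: [-0.3, 0.5, -0.4]
finger_gap: 0.0099
finger_force: 40.0
position: [0.4345, -0.2698, 0.2364]
tcp_rot: [0.071, 0.997, 0.0, 0.001]
wrist_force: [-0.0, -0.3, -0.4]
finger_gap: 0.0103
finger_force: 40.0
position: [0.4984, -0.0361, 0.2362]
tcp_rot: [0.071, 0.997, 0.0, 0.0]
wrist_force: [0.6, -0.0, -1.0]
finger_gap: 0.0094
finger_force: 40.0
position: [0.5461, 0.1386, 0.2356]
tcp_rot: [0.07, 0.998, 0.0, -0.0]
wrist_force: [0.8, -0.3, -0.5]
finger_gap: 0.0099
finger_force: 40.0
turn [ 0. -0. -0.] n>= 1.0 | shift after turn cm [ 1.000e-02 -0.000e+00  1.106e+01] | before turn [ 0.000e+00 -1.000e-02  1.106e+01]
```

```bash
M='python3 -m handwheel'
$M '0 0 0 1.5 0 0 0;0 0 0 2.5 0 0 0;0 0 0 2.5 0 0 0;0 0 0 2.5 0 0 0;0 0 0 1.5 0 0 0;0 0 0 .5 0 0 0;0 0 0 0 0 0 0;0 0 0 0 0 0 0' |tail -5
$M '0 0 0 .6 0 0 0;0 0 0 .6 0 0 0;0 0 0 .6 0 0 0;0 0 0 .6 0 0 0;0 0 0 .6 0 0 0;0 0 0 .6 0 0 0;0 0 0 .4 0 0 0;0 0 0 .4 0 0 0' |tail -5
$M '0 0 0 .3 0 0 0;0 0 0 .2 0 0 0;0 0 0 .1 0 0 0;0 0 0 .1 0 0 0;0 0 0 0 0 0 0;0 0 0 0 0 0 0;0 0 0 0 0 0 0;0 0 0 0 0 0 0' |tail -5
```

```text
position: [0.5461, 0.1373, 0.1261]
tcp_rot: [0.071, 0.998, -0.0, 0.0]
wrist_force: [-0.7, 0.5, -0.9]
finger_gap: 0.01
finger_force: 40.0
position: [0.5455, 0.1379, 0.0806]
tcp_rot: [0.07, 0.998, -0.001, -0.0]
wrist_force: [0.2, 1.0, -0.2]
finger_gap: 0.0096
finger_force: 40.0
position: [0.5457, 0.1379, 0.0743]
tcp_rot: [0.07, 0.998, -0.0, 0.0]
wrist_force: [-0.6, -0.1, -0.0]
finger_gap: 0.0097
finger_force: 40.0
```

```bash
M='python3 -m handwheel'
$M '0 0 0 .2 0 0 0;0 0 0 .1 0 0 0;0 0 0 0 0 0 0;0 0 0 0 0 0 0;0 0 0 0 0 0 0;0 0 0 0 0 0 0;0 0 0 0 0 0 0;0 0 0 0 0 0 0' |tail -5
$M '0 0 0 .1 0 0 0;0 0 0 .1 0 0 0;0 0 0 0 0 0 0;0 0 0 0 0 0 0;0 0 0 0 0 0 0;0 0 0 0 0 0 0;0 0 0 0 0 0 0;0 0 0 0 0 0 0' |tail -5
```

```text
position: [0.5456, 0.1379, 0.0712]
tcp_rot: [0.07, 0.998, -0.0, 0.0]
wrist_force: [-0.0, -0.3, -1.0]
finger_gap: 0.0097
finger_force: 40.0
position: [0.5458, 0.1379, 0.0699]
tcp_rot: [0.07, 0.998, -0.0, 0.0]
wrist_force: [-5.6, -0.3, 14.0]
finger_gap: 0.01
finger_force: 40.0
```

```bash
M='python3 -m handwheel'
$M '0 0 0 -.1 0 0 0;.3 0 0 0 0 0 0;.3 0 0 0 0 0 0;.3 0 0 0 0 0 0;.3 0 0 0 0 0 0;.3 0 0 0 0 0 0;.3 0 0 -1 0 0 0;.3 0 0 -1 0 0 0' |tail -5
$M '.4 0 0 -1.5 0 0 0;.4 0 0 -2 0 0 0;.4 0 0 -2.5 0 0 0;.4 0 0 -2.5 0 0 0;.4 0 0 -2.5 0 0 0;.4 0 0 -2.5 0 0 0;.4 0 0 -1.5 0 0 0;.4 0 0 0 0 0 0' |tail -5
python3 - <<'E'
from h import *
p,Rt=plate_pose(.085,.205); print(p)
go(p,Rt); go([p[0],p[1],.24])
E
```

```text
position: [0.5452, 0.1378, 0.0905]
tcp_rot: [0.07, 0.998, -0.001, -0.0]
wrist_force: [-1.1, 0.1, 0.8]
finger_gap: 0.0268
finger_force: 0.0
position: [0.5473, 0.1384, 0.2449]
tcp_rot: [0.07, 0.998, 0.0, 0.003]
wrist_force: [-0.3, -0.2, 1.4]
finger_gap: 0.0363
finger_force: 0.0
[ 0.3327099  -0.35876151  0.20703911]
turn [-0.672 -0.211  0.597] n>= 6.0 | shift after turn cm [-18.75 -41.35 -29.75] | before turn [ 14.34 -52.22   3.64]
turn [0. 0. 0.] n>= 0.0 | shift after turn cm [ 14.32 -52.22   0.34] | before turn [ 14.32 -52.22   0.34]
```

```bash
M='python3 -m handwheel'
$M '.4 .8 -2.9 0 0 0 0;.4 .8 -2.9 0 0 0 0;.4 .8 -2.9 0 0 0 0;.4 .8 -2.9 0 0 0 0;.4 .8 -2.9 0 0 0 0;.4 .8 -2.9 0 0 0 0;.4 .8 -2.9 0 0 0 0;.4 .8 -2.9 0 0 0 0' |tail -5
$M '.4 .8 -2.9 0 0 0 0;.4 .8 -2.9 0 0 0 0;.4 .8 -2.9 0 0 0 0;.4 .8 -2.9 0 0 0 0;.4 .8 -2.9 0 0 0 0;.4 .8 -2.9 0 0 0 0;.4 .8 -2.9 0 0 0 0;.4 .8 -2.9 0 0 0 0' |tail -5
$M '.4 .75 -2.9 0 0 0 0;.4 .75 -2.9 0 0 0 0;.4 0 0 0 0 0 0;.4 0 0 0 0 0 0;.4 0 0 0 0 0 0;.4 0 0 0 0 0 0;.4 0 0 0 0 0 0;.4 0 0 0 0 0 0' |tail -5
$M '.4 0 0 0 -.084 -.0264 .0746;.4 0 0 0 -.084 -.0264 .0746;.4 0 0 0 -.084 -.0264 .0746;.4 0 0 0 -.084 -.0264 .0746;.4 0 0 0 -.084 -.0264 .0746;.4 0 0 0 -.084 -.0264 .0746;.4 0 0 0 -.084 -.0264 .0746;.4 0 0 0 -.084 -.0264 .0746' |tail -5
python3 - <<'E'
from h import *
print(arm.state()['joint_pos'].round(2))
go(*plate_pose(.085,.165))
E
```

```text
position: [0.4488, -0.0839, 0.2404]
tcp_rot: [0.07, 0.998, -0.0, 0.0]
wrist_force: [0.8, 0.1, -0.2]
finger_gap: 0.0367
finger_force: 0.0
position: [0.3531, -0.3047, 0.2406]
tcp_rot: [0.07, 0.998, -0.0, 0.0]
wrist_force: [0.3, -0.3, -0.8]
finger_gap: 0.0365
finger_force: 0.0
position: [0.3315, -0.3583, 0.2406]
tcp_rot: [0.069, 0.998, -0.0, 0.0]
wrist_force: [0.2, -0.2, -0.0]
finger_gap: 0.0364
finger_force: 0.0
position: [0.3316, -0.3592, 0.241]
tcp_rot: [0.351, 0.872, 0.317, 0.126]
wrist_force: [0.2, 0.5, -0.8]
finger_gap: 0.0366
finger_force: 0.0
[-1.2   0.16  2.1   0.65  1.29 -2.32]
turn [-0.001 -0.001 -0.004] n>= 1.0 | shift after turn cm [-0.05 -2.1   6.67] | before turn [-0.07 -2.1   6.67]
```

```bash
M='python3 -m handwheel'
$M '.4 -.05 -1.05 1.7 0 0 -.004;.4 0 -1 1.7 0 0 0;.4 0 0 1.7 0 0 0;.4 0 0 1.6 0 0 0;.4 0 0 0 0 0 0;.4 0 0 0 0 0 0;.4 0 0 0 0 0 0;.4 0 0 0 0 0 0' |tail -5
python3 - <<'E'
from h import *
go(*plate_pose(.085,.068))
E
```

```text
position: [0.3502, -0.3403, 0.1768]
tcp_rot: [0.348, 0.874, 0.315, 0.126]
wrist_force: [-0.3, 0.9, -1.0]
finger_gap: 0.0367
finger_force: 0.0
turn [-0.006 -0.002  0.003] n>= 1.0 | shift after turn cm [-0.01 -0.    9.75] | before turn [-0.03  0.05  9.75]
```

```bash
M='python3 -m handwheel'
$M '.4 0 .05 1.2 -.005 0 .003;.4 0 0 1.2 0 0 0;.4 0 0 1.2 0 0 0;.4 0 0 1.2 0 0 0;.4 0 0 1.2 0 0 0;.4 0 0 1 0 0 0;.4 0 0 1 0 0 0;.4 0 0 1 0 0 0' |tail -5
$M '.4 0 0 .5 0 0 0;.4 0 0 .2 0 0 0;.4 0 0 0 0 0 0;.4 0 0 0 0 0 0;.4 0 0 0 0 0 0;.4 0 0 0 0 0 0;0 0 0 0 0 0 0;0 0 0 0 0 0 0' 25 |tail -5
$M '0 0 0 0 0 0 0;0 0 0 0 0 0 0;0 0 0 0 0 0 0;0 0 0 0 0 0 0;0 0 0 -.5 0 0 0;0 0 0 -1.5 0 0 0;0 0 0 -1.5 0 0 0;0 0 0 -1.5 0 0 0' 40 |tail -5
$M '0 0 0 -1.5 0 0 0;0 0 0 -1.5 0 0 0;0 0 0 -1.5 0 0 0;0 0 0 -1.5 0 0 0;0 0 0 -1.5 0 0 0;0 0 0 -1.5 0 0 0;0 0 0 0 0 0 0;0 0 0 0 0 0 0' |tail -5
python3 - <<'E'
from h import *
go([.5382,.0831,.235],down(82))
E
```

```text
position: [0.3905, -0.2967, 0.1064]
tcp_rot: [0.349, 0.873, 0.318, 0.125]
wrist_force: [-0.7, -0.3, -0.1]
finger_gap: 0.0363
finger_force: 0.0
position: [0.3931, -0.2942, 0.1021]
tcp_rot: [0.349, 0.873, 0.318, 0.126]
wrist_force: [0.0, -0.3, -0.3]
finger_gap: 0.026
finger_force: 0.0
position: [0.3711, -0.3161, 0.1408]
tcp_rot: [0.349, 0.872, 0.32, 0.125]
wrist_force: [7.2, 7.8, 0.2]
finger_gap: 0.0097
finger_force: 39.9
position: [0.3313, -0.3597, 0.2091]
tcp_rot: [0.349, 0.873, 0.318, 0.126]
wrist_force: [0.3, 0.4, -1.0]
finger_gap: 0.01
finger_force: 40.0
turn [ 0.675  0.215 -0.596] n>= 6.0 | shift after turn cm [-14.32  46.73  -2.59] | before turn [15.54 37.16 27.81]
```

```bash
M='python3 -m handwheel'
$M '0 0 0 0 .0844 .0269 -.0745;0 0 0 0 .0844 .0269 -.0745;0 0 0 0 .0844 .0269 -.0745;0 0 0 0 .0844 .0269 -.0745;0 0 0 0 .0844 .0269 -.0745;0 0 0 0 .0844 .0269 -.0745;0 0 0 0 .0844 .0269 -.0745;0 0 0 0 .0844 .0269 -.0745' |tail -5
$M '0 0 0 -1 0 0 0;0 0 0 -1 0 0 0;0 0 0 -.6 0 0 0;0 -.9 2.9 0 0 0 0;0 -.9 2.9 0 0 0 0;0 -.9 2.9 0 0 0 0;0 -.9 2.9 0 0 0 0;0 -.9 2.9 0 0 0 0' |tail -5
$M '0 -.9 2.9 0 0 0 0;0 -.9 2.9 0 0 0 0;0 -.9 2.9 0 0 0 0;0 -.9 2.9 0 0 0 0;0 -.9 2.9 0 0 0 0;0 -.9 2.9 0 0 0 0;0 -.9 2.9 0 0 0 0;0 -.9 2.9 0 0 0 0' |tail -5
$M '0 -.9 2.9 0 0 0 0;0 -.9 2.9 0 0 0 0;0 -.8 3.2 0 0 0 0;0 0 0 0 0 0 0;0 0 0 0 0 0 0;0 0 0 0 0 0 0;0 0 0 0 0 0 0;0 0 0 0 0 0 0' |tail -5
python3 - <<'E'
from h import *
go([.5382,.0831,.125],down(82))
E
```

```text
position: [0.3318, -0.3588, 0.2085]
tcp_rot: [0.067, 0.998, -0.001, -0.001]
wrist_force: [-0.1, -0.3, -0.9]
finger_gap: 0.0099
finger_force: 40.0
position: [0.3963, -0.2214, 0.2358]
tcp_rot: [0.071, 0.997, 0.002, 0.0]
wrist_force: [-0.0, -0.8, -1.6]
finger_gap: 0.0101
finger_force: 40.0
position: [0.5, -0.0012, 0.236]
tcp_rot: [0.071, 0.998, 0.002, -0.001]
wrist_force: [0.5, -2.8, -0.9]
finger_gap: 0.01
finger_force: 40.0
position: [0.5373, 0.0823, 0.2356]
tcp_rot: [0.07, 0.998, 0.001, -0.001]
wrist_force: [-0.1, 0.4, -1.1]
finger_gap: 0.01
finger_force: 40.0
turn [ 0.001 -0.001 -0.001] n>= 1.0 | shift after turn cm [-0.08  0.09 11.06] | before turn [-0.09  0.08 11.06]
```

```bash
M='python3 -m handwheel'
$M '0 -.08 .09 1.5 0 0 0;0 0 0 2.5 0 0 0;0 0 0 2.5 0 0 0;0 0 0 2.5 0 0 0;0 0 0 1.5 0 0 0;0 0 0 .5 0 0 0;0 0 0 0 0 0 0;0 0 0 0 0 0 0' |tail -5
$M '0 0 0 .6 0 0 0;0 0 0 .6 0 0 0;0 0 0 .6 0 0 0;0 0 0 .6 0 0 0;0 0 0 .6 0 0 0;0 0 0 .6 0 0 0;0 0 0 .4 0 0 0;0 0 0 0 0 0 0' |tail -5
$M '0 0 0 .2 0 0 0;0 0 0 .2 0 0 0;0 0 0 .2 0 0 0;0 0 0 .1 0 0 0;0 0 0 0 0 0 0;0 0 0 0 0 0 0;0 0 0 0 0 0 0;0 0 0 0 0 0 0' |tail -5
```

```text
position: [0.5387, 0.0839, 0.1263]
tcp_rot: [0.07, 0.998, 0.001, -0.0]
wrist_force: [-0.4, -0.2, -0.4]
finger_gap: 0.0097
finger_force: 40.0
position: [0.5377, 0.0842, 0.0844]
tcp_rot: [0.069, 0.998, 0.0, -0.001]
wrist_force: [-0.0, -0.3, -0.7]
finger_gap: 0.0097
finger_force: 40.0
position: [0.5384, 0.0843, 0.0786]
tcp_rot: [0.069, 0.998, 0.001, -0.0]
wrist_force: [0.2, 0.5, -1.4]
finger_gap: 0.0098
finger_force: 40.0
```

```bash
M='python3 -m handwheel'
$M '0 0 0 .2 0 0 0;0 0 0 .1 0 0 0;0 0 0 0 0 0 0;0 0 0 0 0 0 0;0 0 0 0 0 0 0;0 0 0 0 0 0 0;0 0 0 0 0 0 0;0 0 0 0 0 0 0' |tail -5
$M '0 0 0 .1 0 0 0;0 0 0 .1 0 0 0;0 0 0 0 0 0 0;0 0 0 0 0 0 0;0 0 0 0 0 0 0;0 0 0 0 0 0 0;0 0 0 0 0 0 0;0 0 0 0 0 0 0' |tail -5
$M '0 0 0 .05 0 0 0;0 0 0 .05 0 0 0;0 0 0 0 0 0 0;0 0 0 0 0 0 0;0 0 0 0 0 0 0;0 0 0 0 0 0 0;0 0 0 0 0 0 0;0 0 0 0 0 0 0' |tail -5
```

```text
position: [0.5383, 0.0842, 0.0755]
tcp_rot: [0.069, 0.998, 0.001, -0.0]
wrist_force: [-0.3, 0.3, -1.2]
finger_gap: 0.01
finger_force: 40.0
position: [0.5383, 0.0842, 0.0735]
tcp_rot: [0.069, 0.998, 0.001, -0.0]
wrist_force: [0.1, -0.2, -1.7]
finger_gap: 0.0099
finger_force: 40.0
position: [0.5384, 0.0843, 0.0731]
tcp_rot: [0.069, 0.998, 0.001, -0.0]
wrist_force: [-4.1, 0.1, 11.4]
finger_gap: 0.0097
finger_force: 40.0
```

```bash
M='python3 -m handwheel'
$M '0 0 0 -.1 0 0 0;.3 0 0 0 0 0 0;.3 0 0 0 0 0 0;.3 0 0 0 0 0 0;.3 0 0 0 0 0 0;.3 0 0 0 0 0 0;.3 0 0 -1 0 0 0;.3 0 0 -1 0 0 0' |tail -5
$M '.3 0 0 -1.5 0 0 0;.3 0 0 -2 0 0 0;.3 0 0 -2.5 0 0 0;.3 0 0 -2.5 0 0 0;.3 0 0 -2.5 0 0 0;.3 0 0 -2.5 0 0 0;.3 0 0 -1.5 0 0 0;.3 0 0 0 0 0 0' |tail -5
$M '.3 .5 3 0 0 0 0;.3 .5 3 0 0 0 0;.3 .5 3 0 0 0 0;.3 .5 3 0 0 0 0;.3 .5 3 0 0 0 0;.3 .5 3 0 0 0 0;.3 .5 3 0 0 0 0;.3 .5 3 0 0 0 0' |tail -5
$M '.3 .5 3 0 0 0 0;.3 .5 3 0 0 0 0;.3 .5 3 0 0 0 0;.3 .5 3 0 0 0 0;.3 .5 3 0 0 0 0;.3 .5 3 0 0 0 0;.3 .5 3 0 0 0 0;.3 0 0 0 0 0 0' |tail -5
python3 - <<'E'
from h import *
import pickle
np.set_printoptions(precision=4,suppress=True)
a=snap('top','fa.png');b=snap('scene','fb.png');pickle.dump((a,b),open('s1.pkl','wb'))
def W(p,yaw,m):
    m=np.array(m);c,s=np.cos(np.radians(yaw)),np.sin(np.radians(yaw));return np.c_[p[0]+c*m[:,0]-s*m[:,1],p[1]+s*m[:,0]+c*m[:,1],m[:,2]]
exp=W((.498,-.105),-11.8,[(x,y,.055) for y in (-.06,.06) for x in (-.0675,.0675)])
for nm,s in (('top',a),('scene',b)):
    h=cv2.cvtColor(s['frame'],cv2.COLOR_RGB2HSV); m=cv2.inRange(h,(17,100,90),(34,255,255))
    n,_,st,ce=cv2.connectedComponentsWithStats(m); ce=ce[1:][st[1:,4]>4]
    for e in proj(s,exp):
        d=np.linalg.norm(ce-e,axis=1); i=d.argmin(); print(nm,'exp',e.round(1),'seen',ce[i].round(1))
# plates: predicted box of racked plates vs dark mask
for nm,s in (('top',a),('scene',b)):
    f=s['frame'].astype(int);m=((f.max(2)<60)|(f[...,2]-f[...,0]>50))
    for j in (-1,0,1):
        for lift in (0,.01,.02):
            P=W((.546,.1386),-8,[(x,.056*j+y,z+lift) for x in(-.0375,.0375) for y in(-.005,.005) for z in (.05,.108)])
            r=np.zeros((384,512),np.uint8);cv2.fillConvexPoly(r,cv2.convexHull(np.round(proj(s,P)).astype(np.int32)),1)
            g=cv2.dilate(r,np.ones((5,5),np.uint8)); print(nm,j,lift,'in',m[r>0].mean().round(2),'ring',m[(g>0)&(r==0)].mean().round(2))
E
```

```text
position: [0.5379, 0.0842, 0.0939]
tcp_rot: [0.069, 0.998, 0.0, -0.001]
wrist_force: [0.2, 0.9, -0.1]
finger_gap: 0.0276
finger_force: 0.0
position: [0.5401, 0.0843, 0.2481]
tcp_rot: [0.069, 0.998, 0.001, 0.003]
wrist_force: [2.5, 0.2, 0.5]
finger_gap: 0.0271
finger_force: 0.0
position: [0.5313, 0.3287, 0.2436]
tcp_rot: [0.069, 0.998, 0.0, -0.001]
wrist_force: [0.9, 0.1, -0.3]
finger_gap: 0.0274
finger_force: 0.0
position: [0.5253, 0.5442, 0.2435]
tcp_rot: [0.068, 0.998, 0.001, -0.0]
wrist_force: [0.7, 0.1, 0.3]
finger_gap: 0.0274
finger_force: 0.0
top exp [308.6 257.2] seen [308.  256.3]
top exp [317.8 206.9] seen [317.3 206. ]
top exp [263.8 248.6] seen [263.9 248.2]
top exp [273.4 198.4] seen [273.8 198.1]
scene exp [187.4 201.3] seen [188.1 199.4]
scene exp [215.8 226.3] seen [216.9 225.6]
scene exp [214.7 180.2] seen [215.  178.5]
scene exp [243.2 203.7] seen [242.8 203.4]
top -1 0 in 0.75 ring 0.2
top -1 0.01 in 0.66 ring 0.2
top -1 0.02 in 0.63 ring 0.26
top 0 0 in 0.67 ring 0.24
top 0 0.01 in 0.58 ring 0.29
top 0 0.02 in 0.56 ring 0.31
top 1 0 in 0.69 ring 0.29
top 1 0.01 in 0.6 ring 0.3
top 1 0.02 in 0.57 ring 0.31
scene -1 0 in 0.81 ring 0.24
scene -1 0.01 in 0.75 ring 0.38
scene -1 0.02 in 0.7 ring 0.46
scene 0 0 in 0.8 ring 0.34
scene 0 0.01 in 0.75 ring 0.43
scene 0 0.02 in 0.68 ring 0.47
scene 1 0 in 0.75 ring 0.2
scene 1 0.01 in 0.62 ring 0.26
scene 1 0.02 in 0.5 ring 0.26
```

```bash
python3 -c "
from plant import arm
print(arm.state()['clock']); print(arm.finish_job())"
```

```text
72.2333
the job is handed in; nothing more can be done
None
```

The job is handed in at 72 s: the two columns present are pressed home in clips of their own, and the three plates stand fully down in their own slots. Seating was judged from the press force and numeric camera checks, not a final viewed picture. The bottle, beaker and vial block were not deliberately touched, and I did not re-check them at the end.

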